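# Put the hall lantern together on the round plate

### The job

Put the candle lantern together on the round plate, from the bottom up: first the wooden base in the middle of the plate, then the short candle upright in the middle of the base, then the glass sleeve over the candle so that it stands centred on the base, and last the lid, knob up, seated in the mouth of the glass. Set each piece down gently and let go of it before taking the next, and leave the tall candle, the matchbox and the little vase where they stand.

Things in the scene. Friction and masses are not known exactly. Their poses are not given: they have to be found in the camera images.
- base: Lantern base: plain flat disc of dark brown wood, 68 mm diameter, 24 mm high, lying flat on the table among the other small things. Origin: centre of its underside; z up. Loose, about 70 g.
- candle: The short candle: cream wax cylinder, 34 mm diameter, 42 mm high plus a black wick 7 mm long and under 3 mm thick, standing upright. Origin: centre of its underside; z up. Loose, about 40 g.
- glass: Glass sleeve of the lantern: green clear glass tube open at both ends, outside diameter 58 mm, inside 50 mm (wall 4 mm), 66 mm high, standing upright, the same both ways up. Origin: centre of its lower end; z up. Loose, about 120 g.
- lid: Lantern lid: brass disc with a wooden knob on top, lying knob up. Heights above its origin (centre of its underside, z up): plug 44 mm diameter, 0 to 6 mm, that drops into the glass; disc 62 mm diameter, 6 to 14 mm; upright cylindrical knob 18 mm diameter, 14 to 40 mm. Seated, the disc lies on the glass's rim and the origin is 60 mm above the glass's lower end. Loose, about 90 g.
- plate: Round shallow ceramic plate, white with a cream gilt middle, 190 mm across the rim, 14 mm high at the rim; its flat floor, some 150 mm across, is 6 mm above the table. Fixed to the table; on the left or the right of the small things. Origin: centre of its underside, at table level; z up.
- tray: Rectangular brown wooden tray, 160 by 120 mm, 22 mm high, with two steel keys lying in it; on the other side from the plate. Not used. Fixed to the table. Origin: centre of its underside; x along its length.
- tall_candle: The tall candle: cream wax, 34 mm diameter, 82 mm high, too tall for the glass; stands upright. Not used, to be left alone. Origin: centre of its underside; z up. Loose.
- matchbox: Cardboard matchbox 56 by 37 mm, 16 mm high, lying flat. Not used, to be left alone. Origin: centre of its underside; x along its length. Loose.
- bud_vase: Small terracotta bud vase, round, 52 mm at its belly, narrow neck, 70 mm high. Not used, to be left alone. Origin: centre of its underside; z up. Loose.

How it is judged (in metres and radians):
On the way, in this order (a step that is already met when the one before it is completed fails the run):
1. The wooden base stands in the middle of the round plate, let go (horizontal distance between base and plate below 0.015 m and z of base in the frame of plate between 0.003 and 0.009 m and angle between base's own z axis and vertical below 0.08 rad and contact force between base and the fingers below 0.1 N), for 0.2 s.
2. The short candle stands in the middle of the base, let go (horizontal distance between candle and base below 0.008 m and z of candle in the frame of base between 0.021 and 0.027 m and angle between candle's own z axis and vertical below 0.08 rad and contact force between candle and the fingers below 0.1 N), for 0.2 s.
3. The glass sleeve stands on the base around the candle, let go (horizontal distance between glass and base below 0.008 m and z of glass in the frame of base between 0.021 and 0.027 m and angle between glass's own z axis and vertical below 0.08 rad and contact force between glass and the fingers below 0.1 N), for 0.2 s.
4. The lid is seated in the mouth of the glass, let go (horizontal distance between lid and glass below 0.005 m and z of lid in the frame of glass between 0.057 and 0.063 m and angle between lid's own z axis and vertical below 0.08 rad and contact force between lid and the fingers below 0.1 N), for 0.2 s.
At the end, for the whole second after the job is handed in: Base on the plate's floor within 15 mm of its centre; short candle on the base and glass on the base around it, each within 8 mm of its centre; lid seated in the glass within 5 mm of its centre; heights within 3 mm, upright within 0.08 rad, at rest, released (all of step 1 and all of step 2 and all of step 3 and all of step 4 and linear speed of each of base, candle, glass, lid below 0.02 m/s); the robot touches nothing.
It fails at once if The tall candle, the matchbox or the bud vase is shifted by more than 30 mm or tipped over (distance of any of tall_candle, matchbox, bud_vase from where it was at the start of the episode above 0.03 m or angle between any of tall_candle, matchbox, bud_vase's own z axis and vertical above 0.5 rad).
It fails at once if A lantern piece is dropped or thrown (moves faster than 0.6 m/s outside the fingers) ((linear speed of base above 0.6 m/s and contact force between base and the fingers below 0.1 N) or (linear speed of candle above 0.6 m/s and contact force between candle and the fingers below 0.1 N) or (linear speed of glass above 0.6 m/s and contact force between glass and the fingers below 0.1 N) or (linear speed of lid above 0.6 m/s and contact force between lid and the fingers below 0.1 N)).
It also fails if it takes over 136 s, if anything falls off the work surface, if the arm or the gripper's body presses on something with over 40 N, if the wrist force passes 120 N, or if a joint passes its speed limit or range.

### The arm

A 7-joint arm with a two-finger parallel gripper is mounted at the origin on the work surface. World frame = base frame: x ahead of the robot, y to its left, z up, the work surface at z = 0. Lengths are in mm, angles in rad, forces in N, time in s.
With the tool pointing down it reaches from about 400 to 875 mm from the base axis. Payload 4.4 kg.
Tool frame: the origin (TCP) lies midway between the tips of the shut fingers; the grasp point (between the pads) lies 19 mm behind it; z points along the fingers, y is the line along which they close (so a half turn about z gives the same grasp; the last joint's range is limited). The gripper opens to 85 mm and grips with 20 to 120 N. Pads are 22 mm wide; open, the fingers measure 114 mm over their backs; the gripper's body (76 mm by 85 mm) begins 54 mm behind the grasp point. The pads swing forward as they close: fully open they stand 13 mm farther back than shut.
Start: joints at [1.161, 0.628, 0.038, 1.517, -0.027, 0.996, -0.02], TCP at [219.123, -611.967, 192.513] pointing down, gripper open.
Joint ranges: [-3.06, 3.06], [-0.37, 2.12], [-1.25, 1.32], [0.18, 2.47], [-1.1, 4.24], [0.23, 1.98], [-2.94, 2.94]. Speed limits (rad/s): [2.57, 2.57, 3.14, 3.14, 3.14, 3.14, 3.14].

### API

Orientations are given as [roll, pitch, yaw] about the fixed x, y, z axes, in that order (R = Rz(yaw) Ry(pitch) Rx(roll)).
In Python, from cell import monitor, cams, ctrl gives the robot as it stands.
- The arm moves only by the tool drive_tool, never from a script. Its argument "motion" is a list of rows, each an object with "fingers": the opening, from 0 (shut) to 1 (fully open); "linear": the shift along the tool's x, y, z in m, a list of three; "twist": the turn about the tool's z in rad. In form: [{"fingers": fingers, "linear": [x, y, z], "twist": twist}, ...]. A call has 1 to 5 rows; each row shifts and turns the commanded pose from where the row before left it, along the tool's axes as they then stand; what a row does not reach is not made up. A row lasts 1/12 s, in which the tool goes at most 41.7 mm and 7.16 degrees, less where a joint would pass 70% of its speed; a pose out of reach is approached as far as the arm can. A call with a gripper value outside its range is refused whole. The fingers move at their own pace and stop on an object; the grip force is fixed at half the most. Time passes only in rows, so rows that do not move let the fingers close. It gives the time, the measured TCP pose, the force, the opening and the grip force at its end, in the units of the state.
- monitor.read_state(): the state, without advancing time (a new reading comes with each control period).
- cams.get_image(name): name is "scene" or "top" or "wrist"; returns a dict with "color" (420x560x3 uint8, blue, green, red), "K" (3x3 intrinsics, pixels), "R" (3x3) and "t" (3): a world point X has camera coordinates R X + t. Camera axes: x right, y down, z forward; pixel columns grow to the right and rows downward; lengths in mm; the calibration is good to about 2 mm. A picture is of the moment at which its call begins. There is no depth.
- ctrl.finish_job(): hands the job in; it is judged then, once.
The state is a dict: "clock": time; "qpos": joint angles; "qd": joint speeds; "tau": joint torques, N m; "eef_pos": TCP position; "tool_rot": TCP orientation; "force": force on the tool from outside, world axes, zero at the start; "torque": the same for the moment, N m; "width": finger opening in mm; "gripper_force": force on a finger pad.
Only numpy, scipy, OpenCV 4.12 (cv2) and the standard library are available. Lean on these libraries where they do the work, as an engineer would, in place of code of your own. Each camera call takes 0.05 s, during which the arm holds its last target. There are 200 camera calls.

## Working session

There is one attempt and no reset: what is moved stays moved. The work goes in short steps, Python scripts to look and compute and a tool call to move; the robot and the scene stay as the last step left them, time stands still between calls to the robot, and variables do not carry over. Pictures are saved under pics/ and viewed, at most 14 in all, crops included, and the job is handed in when it is done.

Besides the shell and the picture viewer there is one more tool, called after "Call:" by a JSON object that holds its "api" and its "payload". drive_tool: Moves the arm, as the interface text tells. Its arguments: {"type":"object","properties":{"motion":{"type":"array"}},"required":["motion"]}

```bash
mkdir -p pics; ls; python3 - <<'E'
from cell import monitor, cams, ctrl
import cv2
s=monitor.read_state();print({k:s[k] for k in('clock','eef_pos','tool_rot','width','force')})
for n in('top','scene'):
    d=cams.get_image(n);cv2.imwrite(f'pics/{n}0.png',d['color']);print(n,d['K'],d['R'],d['t'])
E
```

```text
pics
{'clock': 0.0, 'eef_pos': array([ 218.89157704, -611.26270843,  191.57126755]), 'tool_rot': array([-3.13964029e+00,  2.99245939e-05,  3.43851294e-01]), 'width': 85.38391311029643, 'force': array([-0.0605893 ,  0.72073236,  0.00625385])}
top [[472.34470028   0.         275.4430726 ]
 [  0.         472.34470028 205.63149974]
 [  0.           0.           1.        ]] [[ 0.00729661 -0.99992364 -0.0099732 ]
 [-0.99638497 -0.0064259  -0.08470951]
 [ 0.08463895  0.01055524 -0.99635578]] [   4.79892299  591.59472283 1155.14186032]
scene [[446.95377898   0.         283.35727989]
 [  0.         446.95377898 205.40133133]
 [  0.           0.           1.        ]] [[ 0.57778844  0.81615844 -0.00677716]
 [ 0.51324217 -0.36977415 -0.77449955]
 [-0.63462036  0.44401856 -0.63253815]] [-348.51208811 -262.42867259 1341.21933931]
```

View pics/top0.png

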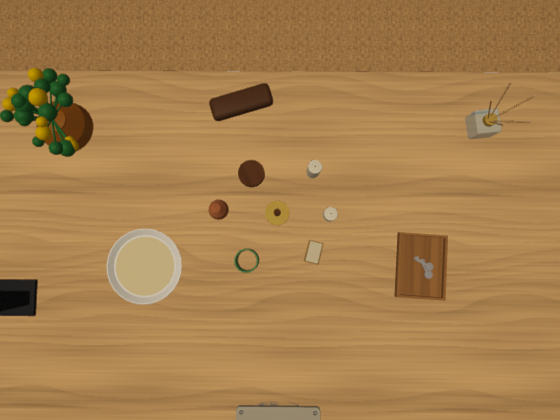

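View pics/scene0.png

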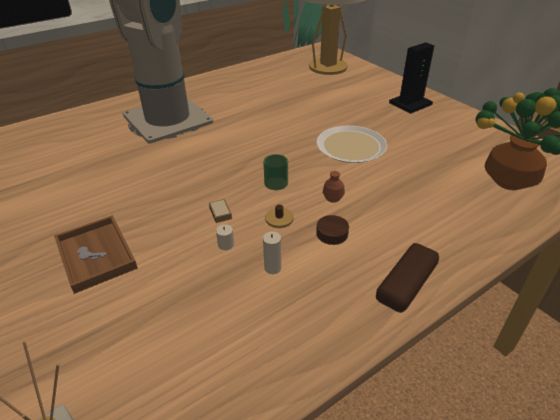

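The top view shows base (251,173), tall candle (315,168), short candle (331,214), lid (277,212), vase (218,209), glass (247,260), matchbox (314,252) and plate (144,266). The scene view agrees.

```bash
cat > h.py <<'E'
from cell import monitor, cams, ctrl
import cv2, numpy as np
from scipy.spatial.transform import Rotation as Ro
def p2w(d,uv,z):
    """pixel -> world point on the plane at height z"""
    r=d['R'].T@np.linalg.solve(d['K'],[uv[0],uv[1],1.]); c=-d['R'].T@d['t']
    return (c+r*(z-c[2])/r[2])[:2]
def w2p(d,X):
    q=d['K']@(d['R']@np.asarray(X,float)+d['t']); return q[:2]/q[2]
def ring(d,xy,z,r,n=72):
    return np.array([w2p(d,[xy[0]+r*np.cos(a),xy[1]+r*np.sin(a),z]) for a in np.linspace(0,2*np.pi,n)])
def move(x,y,z=None,yaw=None):
    """tool-frame shift (m) and twist from the measured pose to the target TCP"""
    s=monitor.read_state();R=Ro.from_euler('xyz',s['tool_rot']);p=s['eef_pos']
    t=np.array([x,y,p[2] if z is None else z]); 
    tw=0 if yaw is None else -(yaw-s['tool_rot'][2])
    print('t',round(s['clock'],2),'pos',p.round(1),'rot',s['tool_rot'].round(3),'w',round(s['width'],1),'lin',(R.inv().apply(t-p)/1000).round(4),'twist',round(float(tw),3))
E
python3 - <<'E'
from h import *
d=cams.get_image('top')
P=dict(base=(251,173,24),tall=(315,167,82),candle=(330.5,213.5,42),lid=(277,212.5,14),vase=(218,209,50),glass=(247,260,40),match=(314,252,16),plate=(144,266.5,14))
for k,(u,v,z) in P.items(): print(k,p2w(d,(u,v),z).round(1))
im=d['color']
w=cams.get_image('wrist');print(w['K'],w['R'],w['t'], -w['R'].T@w['t'])
cv2.imwrite('pics/top1.png',cv2.resize(im[140:320,90:360],None,fx=2.95,fy=2.95,interpolation=cv2.INTER_CUBIC))
move(600,0)
E
```

```text
base [673.7  71. ]
tall [680.1 -85.7]
candle [ 571.6 -126.7]
lid [575.2   4.9]
vase [580.3 149.1]
glass [456.4  77.3]
match [476.8 -88.1]
plate [437.5 336.7]
[[346.50246081   0.         285.35362976]
 [  0.         346.50246081 211.76537618]
 [  0.           0.           1.        ]] [[ 0.33858698 -0.94093242 -0.00224606]
 [-0.89733638 -0.32361565  0.30010052]
 [-0.28310117 -0.09959466 -0.95390494]] [-648.8690668   -40.37674835  379.85178112] [ 291.0035735  -585.7772782   373.00217671]
t 0.2 pos [ 219.  -611.6  191.9] rot [-3.14   0.     0.344] w 85.4 lin [ 5.649e-01 -4.473e-01  5.000e-04] twist 0.0
```

View pics/top1.png

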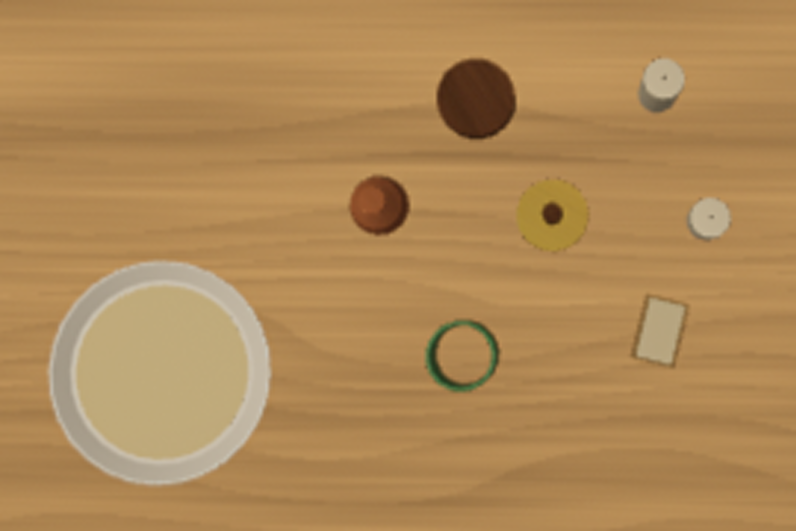

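The upscaled crop confirms the earlier positions, with the plate rim centred at about (144.2,266.4) in the full picture. I'll turn to yaw 0 and head for the base.

Call:
{"api": "drive_tool", "payload": {"motion": [{"fingers": 1,"linear": [0,0,0],"twist": 0.115},{"fingers": 1,"linear": [0,0,0],"twist": 0.115},{"fingers": 1,"linear": [0,0,0],"twist": 0.114},{"fingers": 1,"linear": [0.02,-0.03,0],"twist": 0},{"fingers": 1,"linear": [0.02,-0.03,0],"twist": 0}]}}

```text
clock: 0.62
eef_pos: [257.4, -552.7, 192.0]
tool_rot: [3.141, 0.001, -0.005]
force: [1.7, -0.6, 0.5]
width: 85.4
gripper_force: 0.0
```

Call:
{"api": "drive_tool", "payload": {"motion": [{"fingers": 1,"linear": [0.022,-0.033,0],"twist": 0},{"fingers": 1,"linear": [0.022,-0.033,0],"twist": 0},{"fingers": 1,"linear": [0.022,-0.033,0],"twist": 0},{"fingers": 1,"linear": [0.022,-0.033,0],"twist": 0},{"fingers": 1,"linear": [0.022,-0.033,0],"twist": 0}]}}

```text
clock: 1.03
eef_pos: [369.9, -385.2, 192.5]
tool_rot: [-3.142, -0.0, -0.0]
force: [0.4, 0.2, -0.0]
width: 85.1
gripper_force: 0.0
```

Call:
{"api": "drive_tool", "payload": {"motion": [{"fingers": 1,"linear": [0.022,-0.033,0],"twist": 0},{"fingers": 1,"linear": [0.022,-0.033,0],"twist": 0},{"fingers": 1,"linear": [0.022,-0.033,0],"twist": 0},{"fingers": 1,"linear": [0.022,-0.033,0],"twist": 0},{"fingers": 1,"linear": [0.022,-0.033,0],"twist": 0}]}}

```text
clock: 1.45
eef_pos: [480.0, -220.2, 192.6]
tool_rot: [3.142, -0.0, -0.0]
force: [0.5, 0.0, 0.6]
width: 85.2
gripper_force: 0.0
```

Call:
{"api": "drive_tool", "payload": {"motion": [{"fingers": 1,"linear": [0.022,-0.033,0],"twist": 0},{"fingers": 1,"linear": [0.022,-0.033,0],"twist": 0},{"fingers": 1,"linear": [0.022,-0.033,0],"twist": 0},{"fingers": 1,"linear": [0.022,-0.033,0],"twist": 0},{"fingers": 1,"linear": [0.022,-0.033,0],"twist": 0}]}}

```text
clock: 1.87
eef_pos: [590.0, -55.2, 192.5]
tool_rot: [3.142, 0.0, 0.0]
force: [1.2, -0.0, -0.6]
width: 85.3
gripper_force: 0.0
```

Call:
{"api": "drive_tool", "payload": {"motion": [{"fingers": 1,"linear": [0.017,-0.025,0],"twist": 0},{"fingers": 1,"linear": [0.017,-0.025,0],"twist": 0},{"fingers": 1,"linear": [0.017,-0.025,0],"twist": 0},{"fingers": 1,"linear": [0.017,-0.025,0],"twist": 0},{"fingers": 1,"linear": [0.016,-0.026,0],"twist": 0}]}}

```text
clock: 2.28
eef_pos: [673.9, 70.0, 192.3]
tool_rot: [3.141, 0.0, -0.0]
force: [0.2, -0.7, 0.1]
width: 85.3
gripper_force: 0.0
```

```bash
python3 - <<'E'
from h import *
d=cams.get_image('wrist');cv2.imwrite('pics/w1.png',d['color']);move(673.7,71)
print(w2p(d,[673.7,71,24]))
E
```

```text
t 2.33 pos [676.7  79.2 191.9] rot [-3.135e+00 -3.000e-03  7.000e-03] w 85.3 lin [-0.003   0.0082 -0.0001] twist 0.0
[284.54756285 180.74769798]
```

View pics/w1.png

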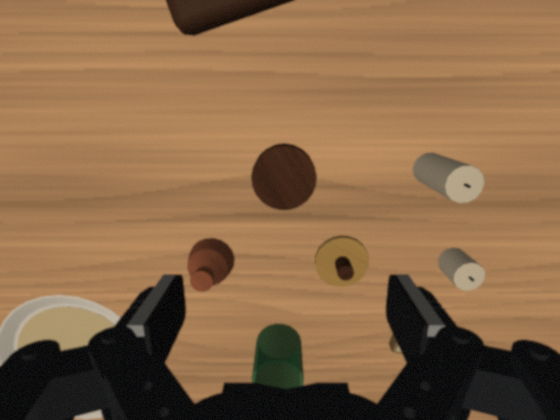

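Wrist view shows the base top at (284,176), near the predicted (284.5,180.7), but the arm was still settling. I'll let it settle and measure by segmentation.

Call:
{"api": "drive_tool", "payload": {"motion": [{"fingers": 1,"linear": [0,0,0],"twist": 0},{"fingers": 1,"linear": [0,0,0],"twist": 0},{"fingers": 1,"linear": [0,0,0],"twist": 0}]}}

```text
clock: 2.58
eef_pos: [672.7, 67.2, 192.3]
tool_rot: [3.14, 0.001, -0.002]
force: [-0.2, -0.7, -0.1]
width: 85.4
gripper_force: 0.0
```

```bash
cat >> h.py <<'E'
def blob(d,mask,xy,z,name=''):
    """centre (world, plane z) of the mask component nearest the predicted point"""
    n,l,st,c=cv2.connectedComponentsWithStats(mask.astype(np.uint8)); u=w2p(d,[*xy,z])
    k=min((i for i in range(1,n) if st[i,4]>60),key=lambda i:np.hypot(*(c[i]-u)))
    cnt=max(cv2.findContours((l==k).astype(np.uint8),0,2)[0],key=cv2.contourArea)
    e=cv2.fitEllipse(cv2.convexHull(cnt)); print(name,'px',np.round(e[0],1),'pred',u.round(1),'axes',np.round(e[1],1),'world',p2w(d,e[0],z).round(1))
    return e
E
python3 - <<'E'
from h import *
d=cams.get_image('wrist');move(673.7,71)
im=d['color'].astype(int);g=im.sum(2)
hsv=cv2.cvtColor(d['color'],cv2.COLOR_BGR2HSV).astype(int)
blob(d,g<170,(673.7,71),22,'base')
blob(d,(hsv[...,0]>19)&(hsv[...,1]>130),(575,5),12,'lid')
blob(d,(hsv[...,1]<75)&(g>330),(571.6,-126.7),42,'candle')
for p in((176,284),(255,330),(272,468),(252,455)):print(p,im[p],hsv[p])
E
```

```text
t 2.63 pos [672.8  66.9 192.5] rot [ 3.14e+00  1.00e-03 -2.00e-03] w 85.1 lin [ 0.0009 -0.0041 -0.    ] twist 0.0
base px [280.6 175.2] pred [281.6 179.1] axes [62.9 64.7] world [677.8  72. ]Traceback (most recent call last):
  File "<stdin>", line 6, in <module>
  File "h.py", line 21, in blob
    k=min((i for i in range(1,n) if st[i,4]>60),key=lambda i:np.hypot(*(c[i]-u)))
ValueError: min() iterable argument is empty
```

Call:
{"api": "drive_tool", "payload": {"motion": [{"fingers": 1,"linear": [0.003,-0.0045,0.03],"twist": 0},{"fingers": 1,"linear": [0,0,0.035],"twist": 0},{"fingers": 1,"linear": [0,0,0.035],"twist": 0},{"fingers": 1,"linear": [0,0,0.03],"twist": 0},{"fingers": 1,"linear": [0,0,0.02],"twist": 0}]}}

```text
clock: 3.05
eef_pos: [674.0, 71.4, 39.6]
tool_rot: [3.14, 0.004, -0.002]
force: [-0.5, -0.2, 0.1]
width: 85.5
gripper_force: 0.0
```

Call:
{"api": "drive_tool", "payload": {"motion": [{"fingers": 1,"linear": [0,0,0],"twist": 0},{"fingers": 1,"linear": [0,0,0],"twist": 0},{"fingers": 1,"linear": [0,0,0],"twist": 0},{"fingers": 1,"linear": [0,0,0],"twist": 0}]}}

```text
clock: 3.38
eef_pos: [678.1, 73.1, 45.0]
tool_rot: [-3.141, -0.004, -0.001]
force: [-0.5, 0.6, 0.1]
width: 85.1
gripper_force: 0.0
```

```bash
python3 - <<'E'
from h import *
d=cams.get_image('wrist');cv2.imwrite('pics/w2.png',d['color']);move(675.5,71.5,-5)
g=d['color'].astype(int).sum(2)
blob(d,g<170,(675,71.5),24,'base')
print(d['R'][2],-d['R'].T@d['t'])
E
```

```text
t 3.43 pos [677.9  73.2  44.8] rot [-3.141e+00 -4.000e-03 -1.000e-03] w 85.7 lin [-0.0026  0.0018  0.0498] twist 0.0
base px [287.3 229. ] pred [288.  236.1] axes [104.4 106.4] world [679.8  71.9]
[-2.96498199e-01  7.67904916e-04 -9.55033103e-01] [753.8016597   73.01441903 226.46516209]
```

View pics/w2.png

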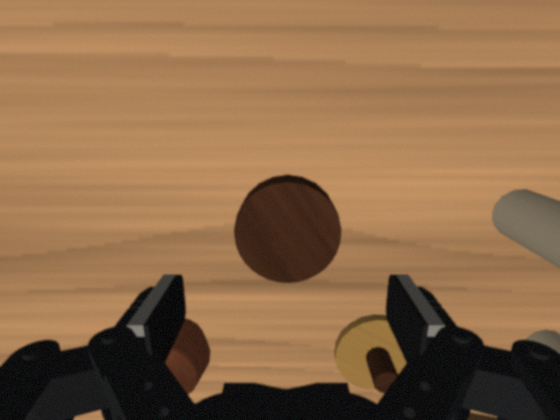

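The view shows the base's top face centred near (288,232), between the fingers laterally, so the base is at about (677,71.7).

Call:
{"api": "drive_tool", "payload": {"motion": [{"fingers": 1,"linear": [-0.001,0.001,0.015],"twist": 0},{"fingers": 1,"linear": [0,0,0.015],"twist": 0},{"fingers": 1,"linear": [0,0,0.012],"twist": 0},{"fingers": 1,"linear": [0,0,0.007],"twist": 0},{"fingers": 1,"linear": [0,0,0],"twist": 0}]}}

```text
clock: 3.85
eef_pos: [674.3, 72.4, -7.6]
tool_rot: [3.141, 0.002, -0.0]
force: [-0.3, -0.0, -0.1]
width: 85.3
gripper_force: 0.0
```

Call:
{"api": "drive_tool", "payload": {"motion": [{"fingers": 1,"linear": [0,0,0],"twist": 0},{"fingers": 1,"linear": [0,0,0],"twist": 0},{"fingers": 1,"linear": [0,0,0],"twist": 0}]}}

```text
clock: 4.1
eef_pos: [676.1, 72.5, -5.5]
tool_rot: [-3.141, -0.002, -0.0]
force: [0.4, -0.3, -0.4]
width: 85.1
gripper_force: 0.0
```

Call:
{"api": "drive_tool", "payload": {"motion": [{"fingers": 0.7,"linear": [0,0,0],"twist": 0},{"fingers": 0.6,"linear": [0,0,0],"twist": 0},{"fingers": 0.5,"linear": [0,0,0],"twist": 0},{"fingers": 0.5,"linear": [0,0,0],"twist": 0},{"fingers": 0.5,"linear": [0,0,0],"twist": 0}]}}

```text
clock: 4.52
eef_pos: [675.3, 72.5, -6.4]
tool_rot: [-3.142, -0.0, -0.0]
force: [1.1, 0.4, 0.0]
width: 42.5
gripper_force: 0.0
```

Call:
{"api": "drive_tool", "payload": {"motion": [{"fingers": 0.4,"linear": [0,0,-0.002],"twist": 0},{"fingers": 0.4,"linear": [0,0,-0.005],"twist": 0},{"fingers": 0.4,"linear": [0,0,-0.01],"twist": 0},{"fingers": 0.4,"linear": [0,0,-0.01],"twist": 0},{"fingers": 0.4,"linear": [0,0,-0.01],"twist": 0}]}}

```text
clock: 4.93
eef_pos: [675.7, 72.4, 32.0]
tool_rot: [-3.141, -0.001, -0.0]
force: [-0.3, 0.5, -0.5]
width: 33.9
gripper_force: 0.0
```

The fingers closed without holding anything. I'll look.

```bash
python3 - <<'E'
from h import *
d=cams.get_image('wrist');cv2.imwrite('pics/w3.png',d['color']);move(677,71.5,-5)
t=cams.get_image('top');blob(t,t['color'].astype(int).sum(2)<130,(675,71),24,'top')
E
```

```text
t 4.98 pos [677.4  72.6  34.4] rot [-3.141 -0.005 -0.   ] w 33.9 lin [-0.0006  0.0011  0.0394] twist 0.0
top px [237.9  81.3] pred [251.  172.5] axes [33.5 78.5] world [910.5 107.4]
```

View pics/w3.png

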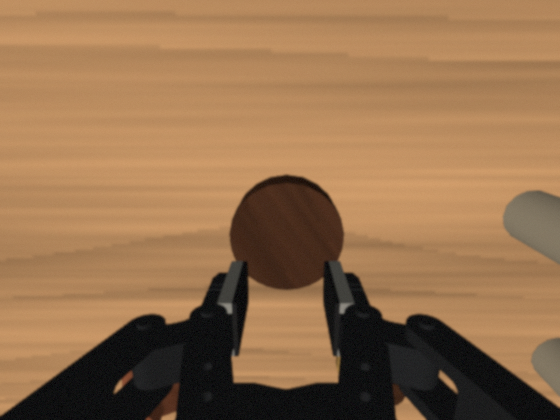

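The base is untouched at (287,235), and the fingertips at row ~262 look well short of the TCP depth. I'll check the tips' real height with the scene camera.

```bash
python3 - <<'E'
from h import *
d=cams.get_image('scene');p=monitor.read_state()['eef_pos'];print(p)
im=cv2.resize(d['color'],None,fx=4,fy=4,interpolation=cv2.INTER_CUBIC)
u0=w2p(d,p)
for dz,c in((0,(0,0,255)),(20,(0,255,0)),(40,(255,0,0)),(60,(255,0,255))):
    u=w2p(d,p+[0,0,dz]);cv2.circle(im,tuple(int(4*a) for a in u),4,c,-1);print(dz,u.round(1))
x,y=(u0*4).astype(int);cv2.imwrite('pics/s2.png',im[max(0,y-400):y+200,max(0,x-350):x+350])
E
```

```text
[676.61034733  72.56033777  32.38499161]
0 [332.4 221.3]
20 [333.1 214. ]
40 [333.7 206.4]
60 [334.3 198.6]
```

View pics/s2.png

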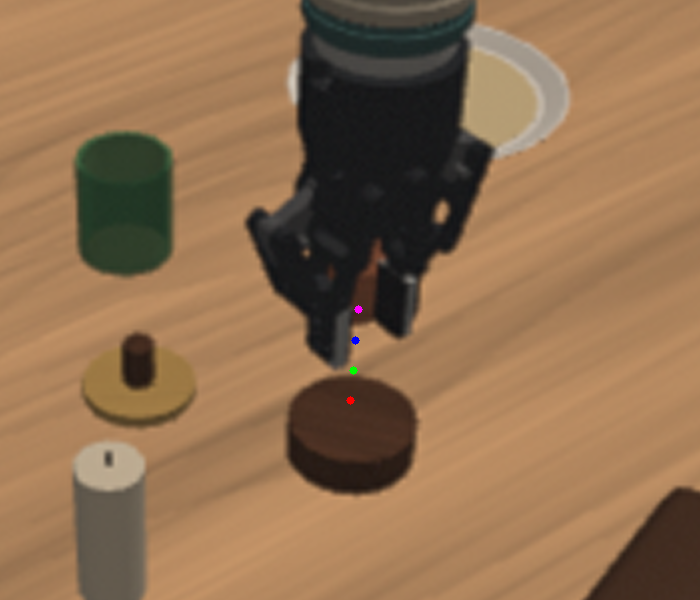

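Scene view: the midpoint of the fingertips, at about (372,350) in the crop, sits about 35 mm above the reported TCP (red dot). The tips are therefore higher than stated, so I'll open and go down further in small force-checked steps.

Call:
{"api": "drive_tool", "payload": {"motion": [{"fingers": 1,"linear": [0,0,0],"twist": 0},{"fingers": 1,"linear": [0,0,0],"twist": 0},{"fingers": 1,"linear": [0,0,0],"twist": 0},{"fingers": 1,"linear": [0,0,0],"twist": 0},{"fingers": 1,"linear": [0,0,0],"twist": 0}]}}

```text
clock: 5.5
eef_pos: [675.0, 72.4, 30.1]
tool_rot: [3.142, 0.001, -0.0]
force: [0.2, 0.4, -0.5]
width: 85.1
gripper_force: 0.0
```

Call:
{"api": "drive_tool", "payload": {"motion": [{"fingers": 1,"linear": [0.001,0,0.015],"twist": 0},{"fingers": 1,"linear": [0,0,0.015],"twist": 0},{"fingers": 1,"linear": [0,0,0.01],"twist": 0},{"fingers": 1,"linear": [0,0,0.005],"twist": 0},{"fingers": 1,"linear": [0,0,0],"twist": 0}]}}

```text
clock: 5.92
eef_pos: [674.3, 72.2, -17.1]
tool_rot: [3.141, 0.004, -0.0]
force: [-0.6, 0.1, -0.1]
width: 85.2
gripper_force: 0.0
```

Call:
{"api": "drive_tool", "payload": {"motion": [{"fingers": 1,"linear": [0,0,0.004],"twist": 0},{"fingers": 1,"linear": [0,0,0.004],"twist": 0},{"fingers": 1,"linear": [0,0,0.004],"twist": 0},{"fingers": 1,"linear": [0,0,0],"twist": 0},{"fingers": 1,"linear": [0,0,0],"twist": 0}]}}

```text
clock: 6.33
eef_pos: [676.2, 72.4, -26.5]
tool_rot: [3.142, 0.0, -0.0]
force: [0.6, -0.7, 0.2]
width: 85.4
gripper_force: 0.0
```

```bash
python3 - <<'E'
from h import *
d=cams.get_image('scene');s=monitor.read_state();p=s['eef_pos'];print(p,s['force'])
im=cv2.resize(d['color'],None,fx=4,fy=4,interpolation=cv2.INTER_CUBIC)
x,y=(w2p(d,[676,72,12])*4).astype(int);cv2.imwrite('pics/s3.png',im[y-350:y+150,x-300:x+300])
E
```

```text
[676.45940768  72.41377521 -26.25670169] [ 0.29616764 -0.64175142 -0.15185401]
```

View pics/s3.png

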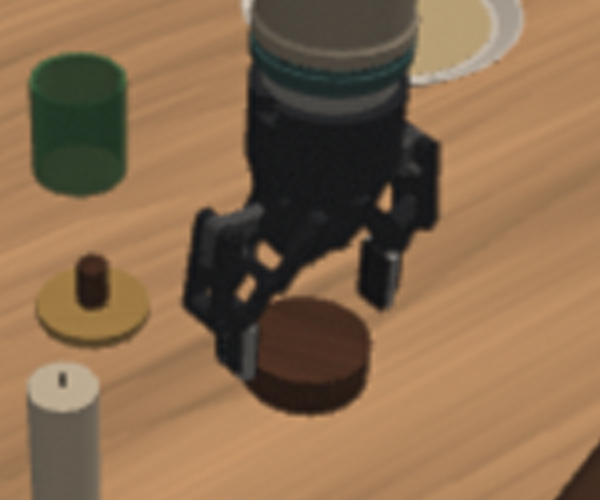

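```bash
python3 - <<'E'
from h import *
d=cams.get_image('scene')
x,y=(w2p(d,[676,72,12])*4).astype(int)
for z in(0,10,20,30,40):print(z,[(w2p(d,[X,Y,z])*4-[x-300,y-350]).round() for X,Y in((687,72-43),(687,72+43))])
E
```

```text
0 [array([249., 412.]), array([374., 347.])]
10 [array([250., 398.]), array([376., 333.])]
20 [array([251., 384.]), array([378., 319.])]
30 [array([251., 369.]), array([379., 304.])]
40 [array([252., 355.]), array([381., 290.])]
```

Scene view: the open tips at about (248,378) and (386,308) lie near z=25, so open tips are about 51 mm above the reported TCP. I need about 17 mm more, then close.

Call:
{"api": "drive_tool", "payload": {"motion": [{"fingers": 1,"linear": [0,0,0.004],"twist": 0},{"fingers": 1,"linear": [0,0,0.004],"twist": 0},{"fingers": 1,"linear": [0,0,0.003],"twist": 0},{"fingers": 1,"linear": [0,0,0],"twist": 0},{"fingers": 1,"linear": [0,0,0],"twist": 0}]}}

```text
clock: 6.85
eef_pos: [676.0, 72.4, -37.9]
tool_rot: [3.142, 0.001, -0.0]
force: [-1.1, 1.7, -0.4]
width: 85.3
gripper_force: 0.0
```

Call:
{"api": "drive_tool", "payload": {"motion": [{"fingers": 1,"linear": [0,0,0.003],"twist": 0},{"fingers": 1,"linear": [0,0,0.003],"twist": 0},{"fingers": 1,"linear": [0,0,0],"twist": 0},{"fingers": 1,"linear": [0,0,0],"twist": 0}]}}

```text
clock: 7.18
eef_pos: [676.0, 72.4, -43.8]
tool_rot: [3.142, 0.0, -0.0]
force: [0.0, 0.3, -0.3]
width: 85.2
gripper_force: 0.0
```

Call:
{"api": "drive_tool", "payload": {"motion": [{"fingers": 0.8,"linear": [0,0,0],"twist": 0},{"fingers": 0.7,"linear": [0,0,0],"twist": 0},{"fingers": 0.6,"linear": [0,0,0],"twist": 0},{"fingers": 0.6,"linear": [0,0,0],"twist": 0},{"fingers": 0.6,"linear": [0,0,0],"twist": 0}]}}

```text
clock: 7.6
eef_pos: [676.9, 72.5, -42.9]
tool_rot: [-3.141, -0.001, -0.0]
force: [-0.4, 1.7, 3.7]
width: 66.2
gripper_force: 67.2
```

Call:
{"api": "drive_tool", "payload": {"motion": [{"fingers": 0.5,"linear": [0,0,-0.01],"twist": 0},{"fingers": 0.5,"linear": [0,0,-0.025],"twist": 0},{"fingers": 0.5,"linear": [0,0,-0.03],"twist": 0},{"fingers": 0.5,"linear": [0,0,-0.03],"twist": 0},{"fingers": 0.5,"linear": [0,0,-0.025],"twist": 0}]}}

```text
clock: 8.02
eef_pos: [676.4, 72.4, 78.7]
tool_rot: [-3.142, -0.001, -0.0]
force: [-0.2, 0.1, -0.7]
width: 66.2
gripper_force: 67.1
```

Call:
{"api": "drive_tool", "payload": {"motion": [{"fingers": 0.5,"linear": [-0.02,-0.022,0],"twist": 0},{"fingers": 0.5,"linear": [-0.02,-0.022,0],"twist": 0},{"fingers": 0.5,"linear": [-0.02,-0.022,0],"twist": 0},{"fingers": 0.5,"linear": [-0.02,-0.022,0],"twist": 0},{"fingers": 0.5,"linear": [-0.02,-0.022,0],"twist": 0}]}}

```text
clock: 8.43
eef_pos: [574.9, 183.3, 76.9]
tool_rot: [-3.141, 0.0, -0.0]
force: [1.4, 0.4, 0.2]
width: 66.0
gripper_force: 67.0
```

Call:
{"api": "drive_tool", "payload": {"motion": [{"fingers": 0.5,"linear": [-0.02,-0.022,0],"twist": 0},{"fingers": 0.5,"linear": [-0.02,-0.022,0],"twist": 0},{"fingers": 0.5,"linear": [-0.02,-0.022,0],"twist": 0},{"fingers": 0.5,"linear": [-0.02,-0.022,0],"twist": 0},{"fingers": 0.5,"linear": [-0.02,-0.022,0],"twist": 0}]}}

```text
clock: 8.85
eef_pos: [475.0, 293.3, 76.8]
tool_rot: [3.142, 0.0, -0.0]
force: [-0.9, -0.3, -0.4]
width: 66.7
gripper_force: 67.0
```

Call:
{"api": "drive_tool", "payload": {"motion": [{"fingers": 0.5,"linear": [-0.019,-0.022,0],"twist": 0},{"fingers": 0.5,"linear": [-0.02,-0.022,0],"twist": 0},{"fingers": 0.5,"linear": [0,0,0],"twist": 0},{"fingers": 0.5,"linear": [0,0,0],"twist": 0},{"fingers": 0.5,"linear": [0,0,0],"twist": 0}]}}

```text
clock: 9.27
eef_pos: [437.7, 335.9, 76.8]
tool_rot: [3.141, -0.001, -0.0]
force: [1.5, -1.0, -0.7]
width: 66.1
gripper_force: 67.0
```

```bash
python3 - <<'E'
from h import *
d=cams.get_image('wrist');cv2.imwrite('pics/w4.png',d['color']);move(437.5,336.7)
t=cv2.imread('pics/top0.png');d2=cams.get_image('top');hsv=cv2.cvtColor(t,cv2.COLOR_BGR2HSV).astype(int)
print(hsv[266,144],hsv[266,112],hsv[330,144])
m=(hsv[...,1]<60)&(hsv[...,2]>110)
blob(d2,m,(437.5,336.7),14,'rim')
E
```

```text
t 9.32 pos [438.3 335.3  76.8] rot [ 3.141e+00 -1.000e-03 -2.000e-03] w 66.2 lin [-0.0008 -0.0014 -0.    ] twist 0.0
[ 21  92 191] [ 19  44 163] [ 17 135 179]
rim px [143.7 266. ] pred [144.  266.5] axes [73.9 75.7] world [438.8 337.6]
```

View pics/w4.png

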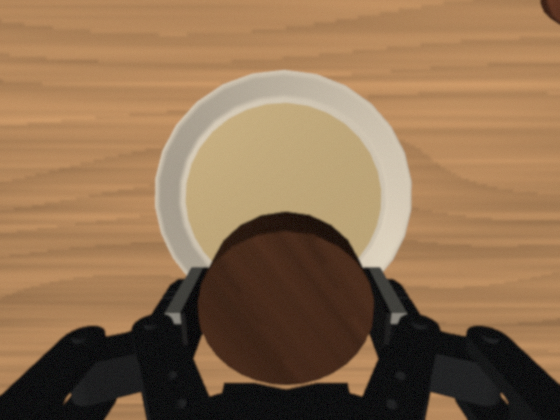

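Base is held level, symmetric between the fingers (centre ~ (286,298)), with the plate centred at col ~283 below it. I'll lower it.

Call:
{"api": "drive_tool", "payload": {"motion": [{"fingers": 0.5,"linear": [0,-0.0015,0.02],"twist": 0},{"fingers": 0.5,"linear": [0,0,0.03],"twist": 0},{"fingers": 0.5,"linear": [0,0,0.03],"twist": 0},{"fingers": 0.5,"linear": [0,0,0.02],"twist": 0},{"fingers": 0.5,"linear": [0,0,0.005],"twist": 0}]}}

```text
clock: 9.78
eef_pos: [436.4, 335.0, -31.5]
tool_rot: [3.138, 0.004, -0.003]
force: [-0.8, 0.2, -1.2]
width: 66.3
gripper_force: 67.0
```

Call:
{"api": "drive_tool", "payload": {"motion": [{"fingers": 0.5,"linear": [0,0,0],"twist": 0},{"fingers": 0.5,"linear": [0,0,0],"twist": 0},{"fingers": 0.5,"linear": [0,0,0],"twist": 0},{"fingers": 0.5,"linear": [0,0,0.002],"twist": 0},{"fingers": 0.5,"linear": [0,0,0.002],"twist": 0}]}}

```text
clock: 10.2
eef_pos: [438.3, 338.6, -31.3]
tool_rot: [-3.14, -0.002, -0.0]
force: [-1.2, 0.6, -1.1]
width: 66.2
gripper_force: 67.0
```

Call:
{"api": "drive_tool", "payload": {"motion": [{"fingers": 0.5,"linear": [0,0,0.001],"twist": 0},{"fingers": 0.5,"linear": [0,0,0.002],"twist": 0},{"fingers": 0.5,"linear": [0,0,0.001],"twist": 0},{"fingers": 0.5,"linear": [0,0,0],"twist": 0},{"fingers": 0.5,"linear": [0,0,0],"twist": 0}]}}

```text
clock: 10.62
eef_pos: [437.2, 337.9, -36.6]
tool_rot: [3.141, 0.0, -0.0]
force: [-0.3, 0.0, -1.3]
width: 66.3
gripper_force: 67.0
```

Call:
{"api": "drive_tool", "payload": {"motion": [{"fingers": 0.5,"linear": [0,0,0.0005],"twist": 0},{"fingers": 0.5,"linear": [0,0,0.0005],"twist": 0},{"fingers": 0.5,"linear": [0,0,0],"twist": 0},{"fingers": 0.5,"linear": [0,0,0],"twist": 0}]}}

```text
clock: 10.95
eef_pos: [437.4, 338.0, -36.9]
tool_rot: [-3.141, -0.0, -0.0]
force: [-0.4, -1.5, 5.3]
width: 66.3
gripper_force: 67.6
```

Call:
{"api": "drive_tool", "payload": {"motion": [{"fingers": 0.5,"linear": [0,0,0.0005],"twist": 0},{"fingers": 0.5,"linear": [0,0,0],"twist": 0},{"fingers": 0.5,"linear": [0,0,0],"twist": 0}]}}

```text
clock: 11.2
eef_pos: [437.4, 338.0, -37.0]
tool_rot: [-3.141, -0.0, -0.0]
force: [-2.7, -1.8, 10.9]
width: 66.3
gripper_force: 68.1
```

Contact made. Release slowly, then raise straight up.

Call:
{"api": "drive_tool", "payload": {"motion": [{"fingers": 0.85,"linear": [0,0,0],"twist": 0},{"fingers": 0.95,"linear": [0,0,0],"twist": 0},{"fingers": 1,"linear": [0,0,0],"twist": 0},{"fingers": 1,"linear": [0,0,0],"twist": 0},{"fingers": 1,"linear": [0,0,0],"twist": 0}]}}

```text
clock: 11.62
eef_pos: [437.3, 338.0, -38.2]
tool_rot: [3.141, 0.0, -0.0]
force: [0.7, -0.1, -0.3]
width: 85.5
gripper_force: 0.0
```

Call:
{"api": "drive_tool", "payload": {"motion": [{"fingers": 1,"linear": [0,0,-0.01],"twist": 0},{"fingers": 1,"linear": [0,0,-0.02],"twist": 0},{"fingers": 1,"linear": [0,0,-0.03],"twist": 0},{"fingers": 1,"linear": [0,0,-0.03],"twist": 0},{"fingers": 1,"linear": [0,0,-0.03],"twist": 0}]}}

```text
clock: 12.03
eef_pos: [437.1, 337.7, 83.7]
tool_rot: [3.141, 0.0, -0.0]
force: [1.6, -0.6, -0.1]
width: 85.1
gripper_force: 0.0
```

Call:
{"api": "drive_tool", "payload": {"motion": [{"fingers": 1,"linear": [0,0,0],"twist": 0},{"fingers": 1,"linear": [0,0,0],"twist": 0},{"fingers": 1,"linear": [0,0,0],"twist": 0},{"fingers": 1,"linear": [0,0,0],"twist": 0}]}}

```text
clock: 12.37
eef_pos: [436.5, 337.4, 81.2]
tool_rot: [3.14, 0.002, -0.0]
force: [-0.9, -0.2, 0.2]
width: 85.5
gripper_force: 0.0
```

```bash
python3 - <<'E'
from h import *
d=cams.get_image('wrist');cv2.imwrite('pics/w5.png',d['color']);move(438,338)
print('base pred',ring(d,(438,338),30,34,5).round(1))
E
```

```text
t 12.42 pos [436.4 337.3  81. ] rot [ 3.14e+00  2.00e-03 -0.00e+00] w 85.5 lin [ 0.0016 -0.0007 -0.    ] twist 0.0
base pred [[284.7 166.1]
 [236.4 214. ]
 [284.6 258.1]
 [332.9 214.1]
 [284.7 166.1]]
```

View pics/w5.png

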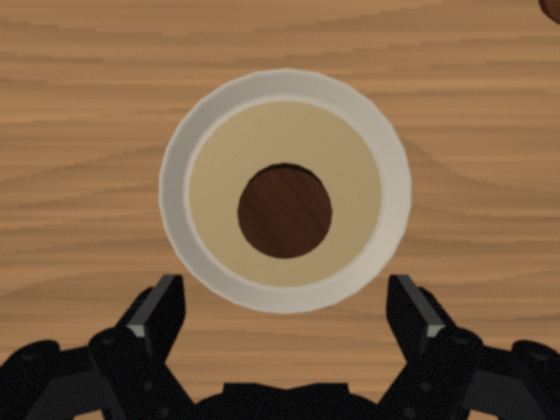

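Base top spans cols 237–332 and rows ~166–258, as predicted for (438,338). I'll check the plate's centre in this picture too.

```bash
python3 - <<'E'
from h import *
d=cams.get_image('wrist');im=d['color'];hsv=cv2.cvtColor(im,cv2.COLOR_BGR2HSV).astype(int)
for r in (438.5,446,454):print(r,'rim',ring(d,(r,337.3),14,95,5).round(0)[:4].tolist(),'floor',ring(d,(r,337.3),6,75,5).round(0)[:4].tolist())
m=(hsv[...,1]<70)&(hsv[...,2]>110);m[:,500:]=0
blob(d,m,(438.5,337.3),14,'rim')
blob(d,im.astype(int).sum(2)<170,(438,338),30,'base')
E
```

```text
438.5 rim [[286.0, 70.0], [158.0, 207.0], [285.0, 316.0], [412.0, 207.0]] floor [[286.0, 102.0], [188.0, 204.0], [285.0, 290.0], [383.0, 204.0]]
446 rim [[286.0, 58.0], [157.0, 197.0], [285.0, 309.0], [414.0, 197.0]] floor [[286.0, 90.0], [187.0, 194.0], [285.0, 282.0], [384.0, 195.0]]
454 rim [[286.0, 44.0], [156.0, 186.0], [285.0, 300.0], [415.0, 187.0]] floor [[286.0, 78.0], [186.0, 184.0], [285.0, 273.0], [385.0, 184.0]]
rim px [284.6 190.7] pred [285.5 206.9] axes [244.6 253.2] world [450.9 337.9]
base px [284.3 210.6] pred [284.5 214.1] axes [92.3 94.3] world [440.6 338.2]
```

Rim rows match a plate centre of (439.5,337.5), so the base is within about 2 mm. Next is the short candle.

Call:
{"api": "drive_tool", "payload": {"motion": [{"fingers": 1,"linear": [0.009,0.031,0],"twist": 0},{"fingers": 1,"linear": [0.009,0.031,0],"twist": 0},{"fingers": 1,"linear": [0.009,0.031,0],"twist": 0},{"fingers": 1,"linear": [0.009,0.031,0],"twist": 0},{"fingers": 1,"linear": [0.009,0.031,0],"twist": 0}]}}

```text
clock: 12.88
eef_pos: [481.9, 181.3, 81.1]
tool_rot: [3.141, 0.002, 0.0]
force: [0.5, 0.1, 1.1]
width: 85.3
gripper_force: 0.0
```

Call:
{"api": "drive_tool", "payload": {"motion": [{"fingers": 1,"linear": [0.009,0.031,0],"twist": 0},{"fingers": 1,"linear": [0.009,0.031,0],"twist": 0},{"fingers": 1,"linear": [0.009,0.031,0],"twist": 0},{"fingers": 1,"linear": [0.009,0.031,0],"twist": 0},{"fingers": 1,"linear": [0.009,0.031,0],"twist": 0}]}}

```text
clock: 13.3
eef_pos: [526.8, 26.3, 81.1]
tool_rot: [3.141, 0.002, -0.0]
force: [0.4, -0.6, 0.2]
width: 85.3
gripper_force: 0.0
```

Call:
{"api": "drive_tool", "payload": {"motion": [{"fingers": 1,"linear": [0.009,0.031,0],"twist": 0},{"fingers": 1,"linear": [0.009,0.031,0],"twist": 0},{"fingers": 1,"linear": [0.009,0.031,0],"twist": 0},{"fingers": 1,"linear": [0.009,0.031,0],"twist": 0},{"fingers": 1,"linear": [0.009,0.031,0],"twist": 0}]}}

```text
clock: 13.72
eef_pos: [571.7, -128.6, 80.9]
tool_rot: [-3.141, 0.002, -0.001]
force: [1.1, -0.2, 0.7]
width: 85.2
gripper_force: 0.0
```

Call:
{"api": "drive_tool", "payload": {"motion": [{"fingers": 1,"linear": [0,0,0],"twist": 0},{"fingers": 1,"linear": [0,0,0],"twist": 0},{"fingers": 1,"linear": [0,0,0],"twist": 0},{"fingers": 1,"linear": [0,0,0],"twist": 0},{"fingers": 1,"linear": [0,0,0],"twist": 0}]}}

```text
clock: 14.13
eef_pos: [571.9, -125.0, 81.7]
tool_rot: [-3.141, 0.001, 0.002]
force: [0.1, -0.3, 0.4]
width: 85.8
gripper_force: 0.0
```

```bash
python3 - <<'E'
from h import *
d=cams.get_image('wrist');cv2.imwrite('pics/w6.png',d['color']);move(571.6,-126.7,-30)
print('top',ring(d,(571.6,-126.7),42,17,5).round(0)[:4].tolist(),'bottom',ring(d,(571.6,-126.7),0,17,5).round(0)[:4].tolist())
print('wick',w2p(d,(571.6,-126.7,49)),p2w(d,w2p(d,(571.6,-126.7,49))+[0,10],49))
E
```

```text
t 14.18 pos [ 572.  -125.3   81.9] rot [-3.141e+00  1.000e-03  2.000e-03] w 85.4 lin [-0.0004  0.0015  0.1119] twist 0.0
top [[288.0, 198.0], [263.0, 222.0], [288.0, 245.0], [313.0, 222.0]] bottom [[288.0, 183.0], [266.0, 204.0], [288.0, 225.0], [309.0, 205.0]]
wick [288.10306463 225.42550744] [ 564.57614944 -126.7443549 ]
```

View pics/w6.png

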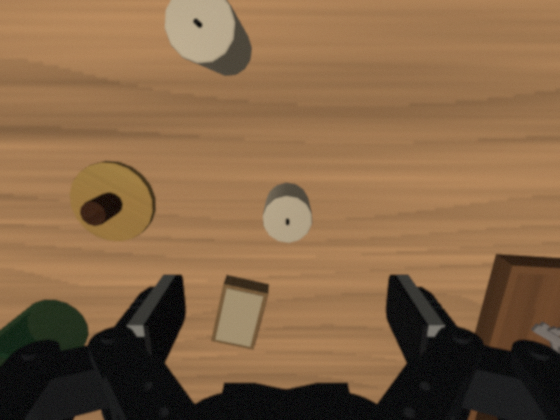

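Candle top centred at (287,219), so it stands at about (573.3,-126.2). I'll descend.

Call:
{"api": "drive_tool", "payload": {"motion": [{"fingers": 1,"linear": [0.001,0.001,0.02],"twist": 0},{"fingers": 1,"linear": [0,0,0.03],"twist": 0},{"fingers": 1,"linear": [0,0,0.03],"twist": 0},{"fingers": 1,"linear": [0,0,0.02],"twist": 0},{"fingers": 1,"linear": [0,0,0.01],"twist": 0}]}}

```text
clock: 14.6
eef_pos: [571.3, -126.5, -30.6]
tool_rot: [-3.14, 0.004, 0.001]
force: [-0.9, 0.3, -0.5]
width: 85.3
gripper_force: 0.0
```

Call:
{"api": "drive_tool", "payload": {"motion": [{"fingers": 1,"linear": [0,0,0],"twist": 0},{"fingers": 1,"linear": [0,0,0],"twist": 0},{"fingers": 1,"linear": [0,0,0],"twist": 0},{"fingers": 0.7,"linear": [0,0,0],"twist": 0},{"fingers": 0.5,"linear": [0,0,0],"twist": 0}]}}

```text
clock: 15.02
eef_pos: [574.3, -128.2, -26.6]
tool_rot: [3.141, -0.002, -0.0]
force: [0.4, -0.8, -0.6]
width: 63.3
gripper_force: 0.0
```

Call:
{"api": "drive_tool", "payload": {"motion": [{"fingers": 0.4,"linear": [0,0,0],"twist": 0},{"fingers": 0.3,"linear": [0,0,0],"twist": 0},{"fingers": 0.25,"linear": [0,0,0],"twist": 0},{"fingers": 0.2,"linear": [0,0,0],"twist": 0},{"fingers": 0.2,"linear": [0,0,0],"twist": 0}]}}

```text
clock: 15.43
eef_pos: [573.8, -128.2, -27.2]
tool_rot: [3.141, -0.001, -0.0]
force: [-0.9, 0.1, 5.5]
width: 32.7
gripper_force: 59.4
```

Call:
{"api": "drive_tool", "payload": {"motion": [{"fingers": 0.2,"linear": [0,0,-0.01],"twist": 0},{"fingers": 0.2,"linear": [0,0,-0.025],"twist": 0},{"fingers": 0.2,"linear": [0,0,-0.03],"twist": 0},{"fingers": 0.2,"linear": [0,0,-0.03],"twist": 0},{"fingers": 0.2,"linear": [0,0,-0.025],"twist": 0}]}}

```text
clock: 15.85
eef_pos: [573.5, -128.2, 94.4]
tool_rot: [3.141, -0.001, -0.0]
force: [0.7, -0.4, -0.9]
width: 32.6
gripper_force: 59.6
```

Call:
{"api": "drive_tool", "payload": {"motion": [{"fingers": 0.2,"linear": [-0.009,-0.031,0],"twist": 0},{"fingers": 0.2,"linear": [-0.009,-0.031,0],"twist": 0},{"fingers": 0.2,"linear": [-0.009,-0.031,0],"twist": 0},{"fingers": 0.2,"linear": [-0.009,-0.031,0],"twist": 0},{"fingers": 0.2,"linear": [-0.009,-0.031,0],"twist": 0}]}}

```text
clock: 16.27
eef_pos: [527.6, 28.2, 92.7]
tool_rot: [-3.141, -0.001, -0.001]
force: [0.8, 1.0, -0.4]
width: 32.5
gripper_force: 59.5
```

Call:
{"api": "drive_tool", "payload": {"motion": [{"fingers": 0.2,"linear": [-0.009,-0.031,0],"twist": 0},{"fingers": 0.2,"linear": [-0.009,-0.031,0],"twist": 0},{"fingers": 0.2,"linear": [-0.009,-0.031,0],"twist": 0},{"fingers": 0.2,"linear": [-0.009,-0.031,0],"twist": 0},{"fingers": 0.2,"linear": [-0.009,-0.031,0],"twist": 0}]}}

```text
clock: 16.68
eef_pos: [482.6, 183.4, 92.6]
tool_rot: [-3.141, -0.0, -0.0]
force: [1.3, 0.6, -0.5]
width: 32.6
gripper_force: 59.5
```

Call:
{"api": "drive_tool", "payload": {"motion": [{"fingers": 0.2,"linear": [-0.009,-0.031,0],"twist": 0},{"fingers": 0.2,"linear": [-0.009,-0.031,0],"twist": 0},{"fingers": 0.2,"linear": [-0.009,-0.031,0],"twist": 0},{"fingers": 0.2,"linear": [-0.009,-0.031,0],"twist": 0},{"fingers": 0.2,"linear": [-0.009,-0.031,0],"twist": 0}]}}

```text
clock: 17.1
eef_pos: [437.5, 338.4, 92.6]
tool_rot: [-3.141, -0.0, -0.0]
force: [-0.1, 0.8, -0.1]
width: 32.7
gripper_force: 59.5
```

Call:
{"api": "drive_tool", "payload": {"motion": [{"fingers": 0.2,"linear": [0,0,0],"twist": 0},{"fingers": 0.2,"linear": [0,0,0],"twist": 0},{"fingers": 0.2,"linear": [0,0,0],"twist": 0},{"fingers": 0.2,"linear": [0,0,0],"twist": 0},{"fingers": 0.2,"linear": [0,0,0],"twist": 0}]}}

```text
clock: 17.52
eef_pos: [439.0, 335.4, 92.2]
tool_rot: [3.141, -0.0, -0.003]
force: [0.2, -0.4, -1.2]
width: 32.7
gripper_force: 59.6
```

```bash
python3 - <<'E'
from h import *
d=cams.get_image('wrist');cv2.imwrite('pics/w7.png',d['color']);move(438.5,338,6)
im=d['color'];hsv=cv2.cvtColor(im,cv2.COLOR_BGR2HSV).astype(int)
p=monitor.read_state()['eef_pos']
m=(hsv[...,1]<70)&(hsv[...,2]>150);m[:240]=0
blob(d,m,p[:2],p[2]+27.5+42,'candle top')
E
```

```text
t 17.57 pos [439.  335.5  92.2] rot [ 3.141e+00 -0.000e+00 -3.000e-03] w 32.5 lin [-0.0005 -0.0025  0.0862] twist 0.0
candle top px [285.1 314.5] pred [285.1 317.1] axes [73.8 86. ] world [440.1 335.5]
```

View pics/w7.png

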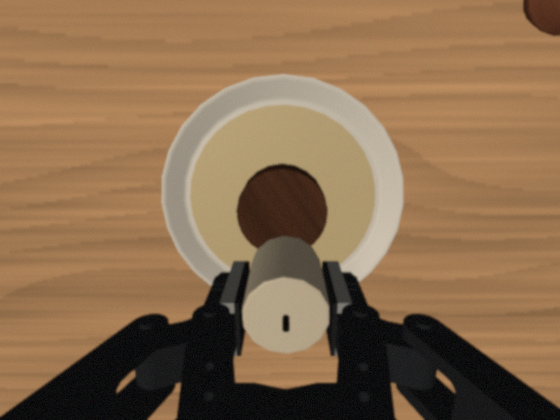

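Candle is held upright (top at (285,315)) in front of the base (282,210). I'll lower to just above the base and let it settle.

Call:
{"api": "drive_tool", "payload": {"motion": [{"fingers": 0.2,"linear": [0,-0.001,0.02],"twist": 0},{"fingers": 0.2,"linear": [0,0,0.025],"twist": 0},{"fingers": 0.2,"linear": [0,0,0.02],"twist": 0},{"fingers": 0.2,"linear": [0,0,0.015],"twist": 0},{"fingers": 0.2,"linear": [0,0,0.003],"twist": 0}]}}

```text
clock: 17.98
eef_pos: [437.2, 335.9, 6.7]
tool_rot: [3.139, 0.003, -0.002]
force: [0.1, -0.1, 0.0]
width: 32.4
gripper_force: 59.6
```

Call:
{"api": "drive_tool", "payload": {"motion": [{"fingers": 0.2,"linear": [0,0,0],"twist": 0},{"fingers": 0.2,"linear": [0,0,0],"twist": 0},{"fingers": 0.2,"linear": [0,0,0],"twist": 0},{"fingers": 0.2,"linear": [0,0,0],"twist": 0},{"fingers": 0.2,"linear": [0,0,0],"twist": 0}]}}

```text
clock: 18.4
eef_pos: [438.9, 338.4, 10.0]
tool_rot: [-3.14, -0.001, -0.0]
force: [0.2, -1.0, 0.0]
width: 32.5
gripper_force: 59.6
```

Call:
{"api": "drive_tool", "payload": {"motion": [{"fingers": 0.2,"linear": [0,0,0],"twist": 0},{"fingers": 0.2,"linear": [0,0,0],"twist": 0},{"fingers": 0.2,"linear": [0,0,0],"twist": 0},{"fingers": 0.2,"linear": [0,0,0],"twist": 0},{"fingers": 0.2,"linear": [0,0,0],"twist": 0}]}}

```text
clock: 18.82
eef_pos: [438.3, 338.0, 9.0]
tool_rot: [3.142, -0.0, -0.0]
force: [-0.3, 0.5, -0.2]
width: 32.5
gripper_force: 59.6
```

Call:
{"api": "drive_tool", "payload": {"motion": [{"fingers": 0.2,"linear": [0,0,0.002],"twist": 0},{"fingers": 0.2,"linear": [0,0,0.002],"twist": 0},{"fingers": 0.2,"linear": [0,0,0.001],"twist": 0},{"fingers": 0.2,"linear": [0,0,0],"twist": 0},{"fingers": 0.2,"linear": [0,0,0],"twist": 0}]}}

```text
clock: 19.23
eef_pos: [438.2, 337.9, 3.8]
tool_rot: [3.141, 0.0, -0.0]
force: [-0.8, -0.7, 0.1]
width: 32.8
gripper_force: 59.6
```

Call:
{"api": "drive_tool", "payload": {"motion": [{"fingers": 0.2,"linear": [0,0,0.0007],"twist": 0},{"fingers": 0.2,"linear": [0,0,0],"twist": 0},{"fingers": 0.2,"linear": [0,0,0],"twist": 0}]}}

```text
clock: 19.48
eef_pos: [438.3, 338.0, 3.3]
tool_rot: [-3.142, -0.0, -0.0]
force: [0.0, -0.4, -0.3]
width: 32.5
gripper_force: 59.6
```

Call:
{"api": "drive_tool", "payload": {"motion": [{"fingers": 0.2,"linear": [0,0,0.0007],"twist": 0},{"fingers": 0.2,"linear": [0,0,0],"twist": 0},{"fingers": 0.2,"linear": [0,0,0],"twist": 0}]}}

```text
clock: 19.73
eef_pos: [438.4, 338.1, 2.8]
tool_rot: [-3.141, -0.0, -0.0]
force: [0.6, -1.2, 1.4]
width: 32.3
gripper_force: 59.9
```

Call:
{"api": "drive_tool", "payload": {"motion": [{"fingers": 0.2,"linear": [0,0,0.0005],"twist": 0},{"fingers": 0.2,"linear": [0,0,0],"twist": 0},{"fingers": 0.45,"linear": [0,0,0],"twist": 0},{"fingers": 0.6,"linear": [0,0,0],"twist": 0},{"fingers": 0.8,"linear": [0,0,0],"twist": 0}]}}

```text
clock: 20.15
eef_pos: [438.3, 338.0, 2.0]
tool_rot: [3.142, 0.0, -0.0]
force: [-0.8, -0.8, -0.2]
width: 61.2
gripper_force: 0.0
```

Call:
{"api": "drive_tool", "payload": {"motion": [{"fingers": 1,"linear": [0,0,0],"twist": 0},{"fingers": 1,"linear": [0,0,0],"twist": 0},{"fingers": 1,"linear": [0,0,0],"twist": 0},{"fingers": 1,"linear": [0,0,0],"twist": 0}]}}

```text
clock: 20.48
eef_pos: [438.3, 338.0, 2.0]
tool_rot: [3.142, 0.0, -0.0]
force: [-0.6, -0.4, -0.2]
width: 85.5
gripper_force: 0.0
```

Call:
{"api": "drive_tool", "payload": {"motion": [{"fingers": 1,"linear": [0,0,-0.01],"twist": 0},{"fingers": 1,"linear": [0,0,-0.02],"twist": 0},{"fingers": 1,"linear": [0,0,-0.03],"twist": 0},{"fingers": 1,"linear": [0,0,-0.03],"twist": 0},{"fingers": 1,"linear": [0,0,0],"twist": 0}]}}

```text
clock: 20.9
eef_pos: [441.7, 340.3, 97.9]
tool_rot: [-3.135, -0.008, -0.001]
force: [-0.2, 0.2, -0.1]
width: 85.3
gripper_force: 0.0
```

Call:
{"api": "drive_tool", "payload": {"motion": [{"fingers": 1,"linear": [0,0,0],"twist": 0},{"fingers": 1,"linear": [0,0,0],"twist": 0},{"fingers": 1,"linear": [0,0,0],"twist": 0},{"fingers": 1,"linear": [0,0,0],"twist": 0}]}}

```text
clock: 21.23
eef_pos: [437.6, 337.4, 91.1]
tool_rot: [3.14, 0.002, -0.0]
force: [-1.2, 0.4, 0.4]
width: 85.5
gripper_force: 0.0
```

```bash
python3 - <<'E'
from h import *
d=cams.get_image('wrist');cv2.imwrite('pics/w8.png',d['color']);move(438.5,338,6)
im=d['color'];hsv=cv2.cvtColor(im,cv2.COLOR_BGR2HSV).astype(int);g=im.astype(int).sum(2)
u=w2p(d,(438.5,338,72)).round().astype(int);print(u,hsv[u[1]-6:u[1]+12:3,u[0]+8].tolist(), hsv[u[1]-60:u[1]-20:8,u[0]].tolist())
# candle top edges along row/column through its centre
print('row',hsv[u[1],u[0]-50:u[0]+52:3,2]);print('col',hsv[u[1]-60:u[1]+60:3,u[0]+8,2]);print('colS',hsv[u[1]-60:u[1]+60:3,u[0]+8,1])
print(ring(d,(438.5,338),72,17,5).round(0)[:4].tolist(),ring(d,(438.5,338),30,34,5).round(0)[:4].tolist())
E
```

```text
t 21.28 pos [437.7 337.4  91.1] rot [ 3.14e+00  2.00e-03 -0.00e+00] w 85.4 lin [ 0.0009 -0.0007  0.0851] twist 0.0
[284 231] [[19, 60, 162], [18, 63, 166], [19, 64, 163], [20, 64, 164], [20, 62, 164], [20, 64, 163]] [[13, 179, 54], [11, 189, 54], [10, 151, 59], [18, 65, 79], [17, 64, 76]]
row [159 160 159 142  65  61  53  55 138 167 166 167 164 167 165 165 130  75
 163 162 164 163 164 164 164 154  63  55  54  50  88 156 159 159]
col [ 55  56  60  58  55  55  55  73  75  75  75  73 129 164 163 164 164 166
 162 166 163 164 164 163 163 162 164 164 158 158 159 158 157 157 160 157
 159 166 173 168]
colS [172 182 149 149 167 153 162  63  65  61  68  63  61  64  64  62  64  61
  60  63  64  64  62  64  64  63  62  62  86  95  95  95  94  94  94  94
  95  54  37  36]
[[285.0, 205.0], [257.0, 231.0], [284.0, 256.0], [312.0, 231.0]] [[285.0, 164.0], [238.0, 211.0], [285.0, 253.0], [331.0, 211.0]]
```

Candle top spans cols 258–310 and rows 207–254, i.e. centred at (438.5,338) on the base. Now the glass.

Call:
{"api": "drive_tool", "payload": {"motion": [{"fingers": 1,"linear": [0.002,0.026,0],"twist": 0},{"fingers": 1,"linear": [0.002,0.026,0],"twist": 0},{"fingers": 1,"linear": [0.002,0.026,0],"twist": 0},{"fingers": 1,"linear": [0.002,0.026,0],"twist": 0},{"fingers": 1,"linear": [0.002,0.026,0],"twist": 0}]}}

```text
clock: 21.7
eef_pos: [447.8, 206.6, 91.4]
tool_rot: [3.141, 0.001, 0.0]
force: [-0.1, -0.5, 0.2]
width: 85.6
gripper_force: 0.0
```

Call:
{"api": "drive_tool", "payload": {"motion": [{"fingers": 1,"linear": [0.002,0.026,0],"twist": 0},{"fingers": 1,"linear": [0.002,0.026,0],"twist": 0},{"fingers": 1,"linear": [0.002,0.026,0],"twist": 0},{"fingers": 1,"linear": [0.002,0.026,0],"twist": 0},{"fingers": 1,"linear": [0.002,0.026,0],"twist": 0}]}}

```text
clock: 22.12
eef_pos: [457.8, 76.6, 91.5]
tool_rot: [3.141, 0.001, -0.0]
force: [-0.0, -0.4, 0.7]
width: 85.2
gripper_force: 0.0
```

Call:
{"api": "drive_tool", "payload": {"motion": [{"fingers": 1,"linear": [0,0,0],"twist": 0},{"fingers": 1,"linear": [0,0,0],"twist": 0},{"fingers": 1,"linear": [0,0,0],"twist": 0},{"fingers": 1,"linear": [0,0,0],"twist": 0},{"fingers": 1,"linear": [0,0,0],"twist": 0}]}}

```text
clock: 22.53
eef_pos: [458.1, 79.3, 91.9]
tool_rot: [-3.141, 0.0, 0.002]
force: [0.1, 0.3, 0.3]
width: 85.1
gripper_force: 0.0
```

```bash
python3 - <<'E'
from h import *
d=cams.get_image('wrist');cv2.imwrite('pics/w9.png',d['color']);move(456.4,77.3,-10)
hsv=cv2.cvtColor(d['color'],cv2.COLOR_BGR2HSV).astype(int)
m=(hsv[...,0]>35)&(hsv[...,0]<95)&(hsv[...,1]>80)
ys,xs=np.nonzero(m);print(m.sum(),xs.min(),xs.max(),ys.min(),ys.max())
print('top',ring(d,(456.4,77.3),66,29,5).round(0)[:4].tolist(),'bot',ring(d,(456.4,77.3),0,29,5).round(0)[:4].tolist())
t=cams.get_image('top');h=cv2.cvtColor(t['color'],cv2.COLOR_BGR2HSV).astype(int)
im=cv2.imread('pics/top0.png');h=cv2.cvtColor(im,cv2.COLOR_BGR2HSV).astype(int)
m=(h[...,0]>35)&(h[...,0]<95)&(h[...,1]>80);m[:,:200]=0
ys,xs=np.nonzero(m);print('topcam',m.sum(),xs.min(),xs.max(),ys.min(),ys.max())
print('top',ring(t,(456.4,77.3),66,29,5).round(1)[:4].tolist(),'bot',ring(t,(456.4,77.3),0,29,5).round(1)[:4].tolist())
E
```

```text
t 22.58 pos [458.2  79.2  92. ] rot [-3.141e+00  0.000e+00  2.000e-03] w 85.7 lin [-0.0017  0.0019  0.102 ] twist 0.0
6599 0 559 169 419
top [[289.0, 187.0], [243.0, 231.0], [288.0, 272.0], [334.0, 231.0]] bot [[288.0, 168.0], [253.0, 202.0], [288.0, 236.0], [323.0, 203.0]]
topcam 126 235 258 249 272
top [[246.4, 248.2], [234.1, 260.3], [246.1, 272.6], [258.4, 260.4]] bot [[248.2, 248.0], [236.6, 259.5], [248.0, 271.1], [259.6, 259.6]]
```

View pics/w9.png

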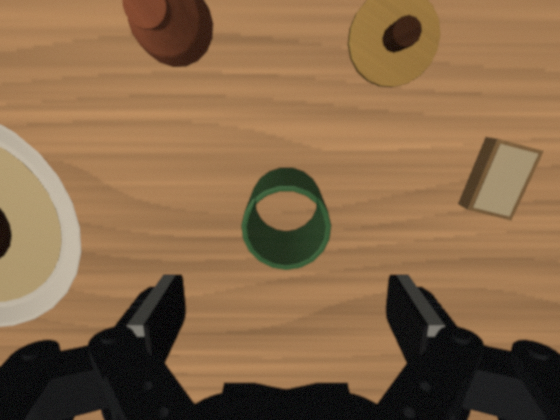

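Glass rim centred at (286.5,227), so it stands at about (458,78.6), already under the gripper. I'll descend and grip.

Call:
{"api": "drive_tool", "payload": {"motion": [{"fingers": 1,"linear": [0,0,0.02],"twist": 0},{"fingers": 1,"linear": [0,0,0.03],"twist": 0},{"fingers": 1,"linear": [0,0,0.03],"twist": 0},{"fingers": 1,"linear": [0,0,0.025],"twist": 0},{"fingers": 1,"linear": [0,0,0.011],"twist": 0}]}}

```text
clock: 23.05
eef_pos: [452.7, 78.2, -20.6]
tool_rot: [3.142, 0.017, 0.001]
force: [-1.2, -0.4, -0.2]
width: 85.7
gripper_force: 0.0
```

Call:
{"api": "drive_tool", "payload": {"motion": [{"fingers": 1,"linear": [0,0,0],"twist": 0},{"fingers": 1,"linear": [0,0,0],"twist": 0},{"fingers": 1,"linear": [0,0,0],"twist": 0},{"fingers": 1,"linear": [0,0,0],"twist": 0},{"fingers": 1,"linear": [0,0,0],"twist": 0}]}}

```text
clock: 23.47
eef_pos: [457.3, 78.4, -16.6]
tool_rot: [-3.141, 0.005, -0.0]
force: [0.4, -0.2, -0.2]
width: 85.4
gripper_force: 0.0
```

Call:
{"api": "drive_tool", "payload": {"motion": [{"fingers": 0.8,"linear": [0,0,0],"twist": 0},{"fingers": 0.7,"linear": [0,0,0],"twist": 0},{"fingers": 0.6,"linear": [0,0,0],"twist": 0},{"fingers": 0.5,"linear": [0,0,0],"twist": 0},{"fingers": 0.5,"linear": [0,0,0],"twist": 0}]}}

```text
clock: 23.88
eef_pos: [456.9, 78.2, -16.6]
tool_rot: [-3.141, 0.006, -0.001]
force: [-0.8, 0.8, 10.3]
width: 57.2
gripper_force: 62.2
```

Call:
{"api": "drive_tool", "payload": {"motion": [{"fingers": 0.5,"linear": [0,0,-0.01],"twist": 0},{"fingers": 0.5,"linear": [0,0,-0.025],"twist": 0},{"fingers": 0.5,"linear": [0,0,-0.035],"twist": 0},{"fingers": 0.5,"linear": [0,0,-0.035],"twist": 0},{"fingers": 0.5,"linear": [0,0,-0.025],"twist": 0}]}}

```text
clock: 24.3
eef_pos: [457.9, 78.0, 115.3]
tool_rot: [-3.141, 0.006, -0.001]
force: [0.3, -0.1, -1.6]
width: 57.7
gripper_force: 64.3
```

Call:
{"api": "drive_tool", "payload": {"motion": [{"fingers": 0.5,"linear": [-0.002,-0.026,0],"twist": 0},{"fingers": 0.5,"linear": [-0.002,-0.026,0],"twist": 0},{"fingers": 0.5,"linear": [-0.002,-0.026,0],"twist": 0},{"fingers": 0.5,"linear": [-0.002,-0.026,0],"twist": 0},{"fingers": 0.5,"linear": [-0.002,-0.026,0],"twist": 0}]}}

```text
clock: 24.72
eef_pos: [447.0, 209.2, 113.2]
tool_rot: [-3.141, 0.007, -0.001]
force: [1.3, 0.3, -1.8]
width: 57.5
gripper_force: 64.3
```

Call:
{"api": "drive_tool", "payload": {"motion": [{"fingers": 0.5,"linear": [-0.002,-0.026,0],"twist": 0},{"fingers": 0.5,"linear": [-0.002,-0.026,0],"twist": 0},{"fingers": 0.5,"linear": [-0.002,-0.026,0],"twist": 0},{"fingers": 0.5,"linear": [-0.002,-0.024,0],"twist": 0},{"fingers": 0.5,"linear": [-0.002,-0.016,0],"twist": 0}]}}

```text
clock: 25.13
eef_pos: [436.7, 329.1, 113.1]
tool_rot: [-3.14, 0.008, 0.002]
force: [0.4, -0.7, -1.3]
width: 57.4
gripper_force: 64.3
```

Call:
{"api": "drive_tool", "payload": {"motion": [{"fingers": 0.5,"linear": [0,-0.011,0],"twist": 0},{"fingers": 0.5,"linear": [0,0,0],"twist": 0},{"fingers": 0.5,"linear": [0,0,0],"twist": 0},{"fingers": 0.5,"linear": [0,0,0],"twist": 0},{"fingers": 0.5,"linear": [0,0,0],"twist": 0}]}}

```text
clock: 25.55
eef_pos: [438.0, 335.3, 112.9]
tool_rot: [3.141, 0.008, -0.003]
force: [-0.2, -0.4, -1.3]
width: 57.2
gripper_force: 64.3
```

Call:
{"api": "drive_tool", "payload": {"motion": [{"fingers": 0.5,"linear": [0,0,0],"twist": 0},{"fingers": 0.5,"linear": [0,0,0],"twist": 0},{"fingers": 0.5,"linear": [0,0,0],"twist": 0},{"fingers": 0.5,"linear": [0,0,0],"twist": 0}]}}

```text
clock: 25.88
eef_pos: [437.7, 336.9, 112.8]
tool_rot: [-3.141, 0.008, -0.001]
force: [0.5, 0.3, -0.3]
width: 57.4
gripper_force: 64.3
```

```bash
python3 - <<'E'
from h import *
d=cams.get_image('wrist');cv2.imwrite('pics/w10.png',d['color']);move(437.5,338)
hsv=cv2.cvtColor(d['color'],cv2.COLOR_BGR2HSV).astype(int)
m=(hsv[...,0]>35)&(hsv[...,0]<95)&(hsv[...,1]>80)&(hsv[...,2]>40)
n,l,st,c=cv2.connectedComponentsWithStats(m.astype(np.uint8));k=1+st[1:,4].argmax();print(st[k])
p=monitor.read_state()['eef_pos']
for dx in(-2,0,2):print(dx,'top',ring(d,(p[0]+dx,p[1]),p[2]+16.6+66,29).min(0).round(0),ring(d,(p[0]+dx,p[1]),p[2]+16.6+66,29).max(0).round(0),'bot',ring(d,(p[0]+dx,p[1]),p[2]+16.6,29).min(0).round(0))
E
```

```text
t 25.93 pos [437.7 337.  112.7] rot [-3.141e+00  8.000e-03 -1.000e-03] w 57.7 lin [-0.0002 -0.001   0.    ] twist 0.0
[  201   206   170   182 21194]
-2 top [200. 270.] [371. 412.] bot [230. 208.]
0 top [199. 264.] [371. 408.] bot [229. 204.]
2 top [199. 258.] [371. 404.] bot [229. 200.]
```

Call:
{"api": "drive_tool", "payload": {"motion": [{"fingers": 0.5,"linear": [0.0005,-0.001,0.015],"twist": 0},{"fingers": 0.5,"linear": [0,0,0.02],"twist": 0},{"fingers": 0.5,"linear": [0,0,0.02],"twist": 0},{"fingers": 0.5,"linear": [0,0,0.02],"twist": 0},{"fingers": 0.5,"linear": [0,0,0.01],"twist": 0}]}}

```text
clock: 26.35
eef_pos: [436.3, 337.5, 25.7]
tool_rot: [3.14, 0.01, -0.0]
force: [-0.2, -0.4, -1.9]
width: 57.3
gripper_force: 64.3
```

Call:
{"api": "drive_tool", "payload": {"motion": [{"fingers": 0.5,"linear": [0,0,0.005],"twist": 0},{"fingers": 0.5,"linear": [0,0,0.003],"twist": 0},{"fingers": 0.5,"linear": [0,0,0],"twist": 0},{"fingers": 0.5,"linear": [0,0,0],"twist": 0},{"fingers": 0.5,"linear": [0,0,0],"twist": 0}]}}

```text
clock: 26.77
eef_pos: [438.1, 338.7, 20.6]
tool_rot: [-3.14, 0.006, -0.001]
force: [0.7, -0.2, -0.7]
width: 57.5
gripper_force: 64.3
```

Call:
{"api": "drive_tool", "payload": {"motion": [{"fingers": 0.5,"linear": [0,0,0],"twist": 0},{"fingers": 0.5,"linear": [0,0,0],"twist": 0},{"fingers": 0.5,"linear": [0,0,0],"twist": 0},{"fingers": 0.5,"linear": [0,0,0],"twist": 0}]}}

```text
clock: 27.1
eef_pos: [437.5, 338.3, 20.0]
tool_rot: [-3.141, 0.007, -0.001]
force: [-0.9, -0.2, -0.0]
width: 57.4
gripper_force: 64.3
```

Call:
{"api": "drive_tool", "payload": {"motion": [{"fingers": 0.5,"linear": [0.0005,0,0.002],"twist": 0},{"fingers": 0.5,"linear": [0,0,0.002],"twist": 0},{"fingers": 0.5,"linear": [0,0,0.001],"twist": 0},{"fingers": 0.5,"linear": [0,0,0],"twist": 0},{"fingers": 0.5,"linear": [0,0,0],"twist": 0}]}}

```text
clock: 27.52
eef_pos: [437.8, 338.1, 14.5]
tool_rot: [-3.142, 0.008, -0.001]
force: [0.1, 0.0, -1.8]
width: 57.7
gripper_force: 64.3
```

Call:
{"api": "drive_tool", "payload": {"motion": [{"fingers": 0.5,"linear": [0,0,0.0007],"twist": 0},{"fingers": 0.5,"linear": [0,0,0],"twist": 0},{"fingers": 0.5,"linear": [0,0,0],"twist": 0}]}}

```text
clock: 27.77
eef_pos: [437.9, 338.2, 14.0]
tool_rot: [-3.141, 0.007, -0.001]
force: [-0.5, -0.9, -0.6]
width: 57.4
gripper_force: 64.3
```

Call:
{"api": "drive_tool", "payload": {"motion": [{"fingers": 0.5,"linear": [0,0,0.0007],"twist": 0},{"fingers": 0.5,"linear": [0,0,0],"twist": 0},{"fingers": 0.5,"linear": [0,0,0],"twist": 0}]}}

```text
clock: 28.02
eef_pos: [438.0, 338.3, 13.5]
tool_rot: [-3.141, 0.007, -0.001]
force: [-0.4, -0.5, 0.5]
width: 57.2
gripper_force: 64.6
```

Near contact. One more small step, then release and raise.

Call:
{"api": "drive_tool", "payload": {"motion": [{"fingers": 0.5,"linear": [0,0,0.0006],"twist": 0},{"fingers": 0.5,"linear": [0,0,0],"twist": 0},{"fingers": 0.5,"linear": [0,0,0],"twist": 0}]}}

```text
clock: 28.27
eef_pos: [438.0, 338.3, 13.5]
tool_rot: [-3.141, 0.007, -0.001]
force: [-1.2, -0.4, 6.9]
width: 57.2
gripper_force: 65.0
```

Call:
{"api": "drive_tool", "payload": {"motion": [{"fingers": 0.75,"linear": [0,0,0],"twist": 0},{"fingers": 0.85,"linear": [0,0,0],"twist": 0},{"fingers": 1,"linear": [0,0,0],"twist": 0},{"fingers": 1,"linear": [0,0,0],"twist": 0},{"fingers": 1,"linear": [0,0,0],"twist": 0}]}}

```text
clock: 28.68
eef_pos: [437.8, 338.2, 12.6]
tool_rot: [-3.141, 0.008, -0.001]
force: [-0.5, 0.7, -0.3]
width: 85.7
gripper_force: 0.0
```

Call:
{"api": "drive_tool", "payload": {"motion": [{"fingers": 1,"linear": [0,0,-0.01],"twist": 0},{"fingers": 1,"linear": [0,0,-0.025],"twist": 0},{"fingers": 1,"linear": [0,0,-0.035],"twist": 0},{"fingers": 1,"linear": [0,0,-0.035],"twist": 0},{"fingers": 1,"linear": [0,0,-0.015],"twist": 0}]}}

```text
clock: 29.1
eef_pos: [440.9, 339.2, 137.4]
tool_rot: [-3.137, 0.003, -0.001]
force: [0.4, 0.5, 0.1]
width: 85.3
gripper_force: 0.0
```

Call:
{"api": "drive_tool", "payload": {"motion": [{"fingers": 1,"linear": [0,0,0],"twist": 0},{"fingers": 1,"linear": [0,0,0],"twist": 0},{"fingers": 1,"linear": [0,0,0],"twist": 0},{"fingers": 1,"linear": [0,0,0],"twist": 0},{"fingers": 1,"linear": [0,0,0],"twist": 0}]}}

```text
clock: 29.52
eef_pos: [438.0, 337.6, 131.5]
tool_rot: [3.14, 0.009, -0.001]
force: [-0.3, 0.4, -0.3]
width: 85.3
gripper_force: 0.0
```

```bash
python3 - <<'E'
from h import *
d=cams.get_image('wrist');cv2.imwrite('pics/w11.png',d['color']);move(575,5)
hsv=cv2.cvtColor(d['color'],cv2.COLOR_BGR2HSV).astype(int)
m=(hsv[...,0]>35)&(hsv[...,0]<95)&(hsv[...,1]>80)&(hsv[...,2]>40)
n,l,st,c=cv2.connectedComponentsWithStats(m.astype(np.uint8));k=1+st[1:,4].argmax();print(st[k])
for x in(436,438,440):
  for z in(96,30):
    r=ring(d,(x,338.2),z,29);print(x,z,r.min(0).round(1),r.max(0).round(1))
E
```

```text
t 29.57 pos [438.2 337.6 131.6] rot [ 3.14e+00  9.00e-03 -1.00e-03] w 85.6 lin [ 0.1371  0.3325 -0.0008] twist 0.0
[ 242  164   85   96 3438]
436 96 [240.8 183.3] [328.2 265.3]
436 30 [250.3 164.7] [318.9 230.7]
438 96 [240.7 180.2] [328.3 262.7]
438 30 [250.3 162.2] [319.  228.6]
440 96 [240.6 177.1] [328.4 260. ]
440 30 [250.2 159.8] [319.1 226.4]
```

Glass spans cols 242–327 and rows 164–260, matching (438.5,338) at the right height. Now the lid.

Call:
{"api": "drive_tool", "payload": {"motion": [{"fingers": 1,"linear": [0.011,0.028,0],"twist": 0},{"fingers": 1,"linear": [0.011,0.028,0],"twist": 0},{"fingers": 1,"linear": [0.011,0.028,0],"twist": 0},{"fingers": 1,"linear": [0.011,0.028,0],"twist": 0},{"fingers": 1,"linear": [0.011,0.028,0],"twist": 0}]}}

```text
clock: 29.98
eef_pos: [493.6, 196.6, 131.6]
tool_rot: [3.141, 0.009, -0.0]
force: [0.8, 0.7, -1.2]
width: 85.4
gripper_force: 0.0
```

Call:
{"api": "drive_tool", "payload": {"motion": [{"fingers": 1,"linear": [0.012,0.028,0],"twist": 0},{"fingers": 1,"linear": [0.012,0.028,0],"twist": 0},{"fingers": 1,"linear": [0.012,0.028,0],"twist": 0},{"fingers": 1,"linear": [0.012,0.028,0],"twist": 0},{"fingers": 1,"linear": [0.012,0.028,0],"twist": 0}]}}

```text
clock: 30.4
eef_pos: [553.5, 56.5, 131.0]
tool_rot: [-3.142, 0.009, -0.001]
force: [0.6, -0.7, -0.1]
width: 85.5
gripper_force: 0.0
```

Call:
{"api": "drive_tool", "payload": {"motion": [{"fingers": 1,"linear": [0.011,0.028,0],"twist": 0},{"fingers": 1,"linear": [0.011,0.025,0],"twist": 0},{"fingers": 1,"linear": [0,0,0],"twist": 0},{"fingers": 1,"linear": [0,0,0],"twist": 0},{"fingers": 1,"linear": [0,0,0],"twist": 0}]}}

```text
clock: 30.82
eef_pos: [574.8, 5.9, 130.8]
tool_rot: [-3.14, 0.009, -0.0]
force: [-0.2, 0.2, 0.8]
width: 85.4
gripper_force: 0.0
```

Call:
{"api": "drive_tool", "payload": {"motion": [{"fingers": 1,"linear": [0,0,0.03],"twist": 0},{"fingers": 1,"linear": [0,0,0.025],"twist": 0},{"fingers": 1,"linear": [0,0,0],"twist": 0},{"fingers": 1,"linear": [0,0,0],"twist": 0},{"fingers": 1,"linear": [0,0,0],"twist": 0}]}}

```text
clock: 31.23
eef_pos: [575.6, 6.1, 77.4]
tool_rot: [-3.141, 0.007, 0.001]
force: [0.3, 0.4, 0.8]
width: 85.3
gripper_force: 0.0
```

Call:
{"api": "drive_tool", "payload": {"motion": [{"fingers": 1,"linear": [0,0,0],"twist": 0},{"fingers": 1,"linear": [0,0,0],"twist": 0},{"fingers": 1,"linear": [0,0,0],"twist": 0},{"fingers": 1,"linear": [0,0,0],"twist": 0}]}}

```text
clock: 31.57
eef_pos: [575.6, 5.2, 77.4]
tool_rot: [-3.141, 0.006, -0.001]
force: [-0.3, -0.1, 0.4]
width: 85.4
gripper_force: 0.0
```

```bash
python3 - <<'E'
from h import *
d=cams.get_image('wrist');cv2.imwrite('pics/w12.png',d['color']);move(575,5,-20)
hsv=cv2.cvtColor(d['color'],cv2.COLOR_BGR2HSV).astype(int)
u=w2p(d,(575,5,14)).round().astype(int);print(u,hsv[u[1]-30,u[0]-15],hsv[u[1]-80,u[0]])
m=(hsv[...,0]>=20)&(hsv[...,0]<34)&(hsv[...,1]>130)&(hsv[...,2]>60)
m=cv2.morphologyEx(m.astype(np.uint8),cv2.MORPH_OPEN,np.ones((3,3)));m[300:]=0
n,l,st,c=cv2.connectedComponentsWithStats(m);print(st[1:][st[1:,4]>300].tolist())
for x in(573,575,577):
    r=ring(d,(x,5),14,31);print(x,r.min(0).round(1),r.max(0).round(1))
v=hsv[:,:,2];print('knob pred',w2p(d,(575,5,40)),w2p(d,(575,5,14)))
k=((v<70)&(hsv[...,0]<20));k[:u[1]-40]=0;k[u[1]+50:]=0;k[:,:u[0]-40]=0;k[:,u[0]+40:]=0
ys,xs=np.nonzero(k);print('knob',xs.min(),xs.max(),ys.min(),ys.max())
E
```

```text
t 31.62 pos [575.5   5.2  77.2] rot [-3.141e+00  7.000e-03 -1.000e-03] w 85.4 lin [0.0002 0.0002 0.0972] twist 0.0
[286 211] [ 18 149 151] [ 14 124 148]
[]
573 [244.  172.7] [327.6 252.2]
575 [243.9 169.9] [327.7 249.8]
577 [243.8 167.1] [327.8 247.4]
knob pred [285.80934203 223.24314312] [285.80620731 211.37159343]
knob 273 296 200 231
```

```bash
python3 - <<'E'
from h import *
im=cv2.imread('pics/w12.png');hsv=cv2.cvtColor(im,cv2.COLOR_BGR2HSV).astype(int)
m=((hsv[...,1]>138)&(hsv[...,2]>60)&(hsv[...,0]>=16)).astype(np.uint8)
m=cv2.morphologyEx(m,cv2.MORPH_OPEN,np.ones((3,3)))
n,l,st,c=cv2.connectedComponentsWithStats(m);print(st[1:][st[1:,4]>300].tolist())
print('colS u=265',hsv[160:260:2,265,1]);print('H',hsv[160:260:2,265,0]);
print('rowS 190',hsv[190,236:336:2,1])
d=cams.get_image('wrist')
for x in(575,578):print(x,'knob top rows',ring(d,(x,5.5),40,9).min(0).round(1),ring(d,(x,5.5),40,9).max(0).round(1))
print('V col 285',hsv[190:245,285,2])
E
```

```text
[[244, 168, 83, 79, 4495]]
colS u=265 [124 126 127 124 126 129 140 150 148 150 149 150 154 152 150 152 149 151
 150 154 148 150 150 150 150 149 147 154 150 152 152 147 152 151 153 153
 152 152 151 147 151 144 129 126 126 122 125 124 126 128]
H [15 14 15 15 15 15 17 18 18 18 18 18 18 18 19 18 18 18 18 18 18 18 18 18
 18 18 18 18 18 19 18 18 18 18 18 18 18 18 19 18 18 17 15 15 15 15 15 15
 15 15]
rowS 190 [124 124 127 125 123 128 138 150 151 150 152 149 148 150 151 149 150 150
 149 152 151 148 154 151 152 150 152 148 152 150 150 150 154 151 150 149
 149 152 149 150 152 151 149 137 126 124 126 123 124 127]
575 knob top rows [271.5 210.3] [298.5 235.7]
578 knob top rows [271.5 205.9] [298.5 231.5]
V col 285 [148 148 148 151 152 151 149 138 117  78  46  28  25  28  29  30  29  30
  36  51  57  57  61  59  60  59  63  62  63  61  61  61  57  53  51  56
  53  57  57  59  62  64  78 111 136 147 150 151 150 149 151 150 150 149
 150]
```

Lid disc centred at (285,207.5), so it stands at about (577,5.4).

Call:
{"api": "drive_tool", "payload": {"motion": [{"fingers": 1,"linear": [0.0015,0,0.02],"twist": 0},{"fingers": 1,"linear": [0,0,0.03],"twist": 0},{"fingers": 1,"linear": [0,0,0.025],"twist": 0},{"fingers": 1,"linear": [0,0,0.015],"twist": 0},{"fingers": 1,"linear": [0,0,0.007],"twist": 0}]}}

```text
clock: 32.08
eef_pos: [574.2, 5.1, -22.6]
tool_rot: [-3.141, 0.011, -0.001]
force: [0.6, -0.2, 0.1]
width: 85.3
gripper_force: 0.0
```

Call:
{"api": "drive_tool", "payload": {"motion": [{"fingers": 0.8,"linear": [0,0,0],"twist": 0},{"fingers": 0.6,"linear": [0,0,0],"twist": 0},{"fingers": 0.5,"linear": [0,0,0],"twist": 0},{"fingers": 0.4,"linear": [0,0,0],"twist": 0},{"fingers": 0.4,"linear": [0,0,0],"twist": 0}]}}

```text
clock: 32.5
eef_pos: [576.8, 5.2, -19.3]
tool_rot: [-3.141, 0.006, -0.001]
force: [-0.1, 0.0, -1.0]
width: 34.3
gripper_force: 0.0
```

Call:
{"api": "drive_tool", "payload": {"motion": [{"fingers": 0.3,"linear": [0,0,0],"twist": 0},{"fingers": 0.25,"linear": [0,0,0],"twist": 0},{"fingers": 0.15,"linear": [0,0,0],"twist": 0},{"fingers": 0.1,"linear": [0,0,0],"twist": 0},{"fingers": 0.1,"linear": [0,0,0],"twist": 0}]}}

```text
clock: 32.92
eef_pos: [576.2, 5.2, -19.8]
tool_rot: [-3.141, 0.007, -0.001]
force: [-0.8, -0.7, 6.3]
width: 15.7
gripper_force: 58.4
```

Call:
{"api": "drive_tool", "payload": {"motion": [{"fingers": 0.1,"linear": [0,0,-0.01],"twist": 0},{"fingers": 0.1,"linear": [0,0,-0.025],"twist": 0},{"fingers": 0.1,"linear": [0,0,-0.035],"twist": 0},{"fingers": 0.1,"linear": [0,0,-0.035],"twist": 0},{"fingers": 0.1,"linear": [0,0,-0.025],"twist": 0}]}}

```text
clock: 33.33
eef_pos: [577.7, 4.8, 112.6]
tool_rot: [-3.141, 0.005, -0.001]
force: [1.1, 0.2, -0.4]
width: 15.8
gripper_force: 58.6
```

Call:
{"api": "drive_tool", "payload": {"motion": [{"fingers": 0.1,"linear": [-0.011,-0.027,0],"twist": 0},{"fingers": 0.1,"linear": [-0.011,-0.027,0],"twist": 0},{"fingers": 0.1,"linear": [-0.011,-0.027,0],"twist": 0},{"fingers": 0.1,"linear": [-0.011,-0.027,0],"twist": 0},{"fingers": 0.1,"linear": [-0.011,-0.027,0],"twist": 0}]}}

```text
clock: 33.75
eef_pos: [521.2, 141.3, 110.5]
tool_rot: [-3.141, 0.007, -0.001]
force: [0.3, -0.7, -0.9]
width: 16.0
gripper_force: 58.5
```

Call:
{"api": "drive_tool", "payload": {"motion": [{"fingers": 0.1,"linear": [-0.012,-0.027,0],"twist": 0},{"fingers": 0.1,"linear": [-0.012,-0.027,0],"twist": 0},{"fingers": 0.1,"linear": [-0.012,-0.027,0],"twist": 0},{"fingers": 0.1,"linear": [-0.012,-0.027,0],"twist": 0},{"fingers": 0.1,"linear": [-0.012,-0.027,0],"twist": 0}]}}

```text
clock: 34.17
eef_pos: [461.1, 276.3, 111.0]
tool_rot: [-3.141, 0.008, -0.001]
force: [-0.1, 0.3, -0.4]
width: 15.7
gripper_force: 58.5
```

Call:
{"api": "drive_tool", "payload": {"motion": [{"fingers": 0.1,"linear": [-0.012,-0.027,0],"twist": 0},{"fingers": 0.1,"linear": [-0.011,-0.02,0],"twist": 0},{"fingers": 0.1,"linear": [0,-0.012,0],"twist": 0},{"fingers": 0.1,"linear": [0,-0.004,0],"twist": 0},{"fingers": 0.1,"linear": [0,0,0],"twist": 0}]}}

```text
clock: 34.58
eef_pos: [439.9, 338.6, 110.9]
tool_rot: [-3.141, 0.006, 0.0]
force: [0.4, 0.3, -0.8]
width: 15.8
gripper_force: 58.6
```

Call:
{"api": "drive_tool", "payload": {"motion": [{"fingers": 0.1,"linear": [0,0,0],"twist": 0},{"fingers": 0.1,"linear": [0,0,0],"twist": 0},{"fingers": 0.1,"linear": [0,0,0],"twist": 0},{"fingers": 0.1,"linear": [0,0,0],"twist": 0},{"fingers": 0.1,"linear": [0,0,0],"twist": 0}]}}

```text
clock: 35.0
eef_pos: [439.5, 337.4, 110.8]
tool_rot: [-3.142, 0.008, -0.002]
force: [0.2, -0.2, -1.8]
width: 16.0
gripper_force: 58.6
```

```bash
python3 - <<'E'
from h import *
d=cams.get_image('wrist');cv2.imwrite('pics/w13.png',d['color']);move(437.9,338.3)
p=monitor.read_state()['eef_pos']
hsv=cv2.cvtColor(d['color'],cv2.COLOR_BGR2HSV).astype(int)
m=((hsv[...,1]>138)&(hsv[...,2]>60)&(hsv[...,0]>=16)&(hsv[...,0]<25)).astype(np.uint8)
m=cv2.morphologyEx(m,cv2.MORPH_OPEN,np.ones((3,3)))
n,l,st,c=cv2.connectedComponentsWithStats(m);print(st[1:][st[1:,4]>300].tolist())
for dx in(-1,1,3):r=ring(d,(p[0]+dx,p[1]),p[2]+19.8+14,31);print(dx,r.min(0).round(1),r.max(0).round(1))
m=((hsv[...,0]>35)&(hsv[...,0]<95)&(hsv[...,1]>80)&(hsv[...,2]>40)).astype(np.uint8)
n,l,st,c=cv2.connectedComponentsWithStats(m);print('glass',st[1:][st[1:,4]>200].tolist())
for x in(437,439,441):r=ring(d,(x,338.2),96,29);r2=ring(d,(x,338.2),30,29);print(x,r.min(0).round(1),r.max(0).round(1),r2.min(0).round(1))
E
```

```text
t 35.05 pos [439.4 337.6 110.7] rot [-3.141e+00  8.000e-03 -2.000e-03] w 16.2 lin [-0.0015 -0.0007  0.    ] twist 0.0
[[223, 208, 126, 87, 6134], [266, 313, 39, 14, 328]]
-1 [219.4 212.8] [350.6 330.4]
1 [219.1 208.5] [350.9 327. ]
3 [218.9 204.2] [351.1 323.6]
glass [[240, 170, 88, 53, 1672]]
437 [236.4 192.4] [331.9 281.1] [247.8 170.4]
439 [236.3 189.1] [332.  278.3] [247.7 167.8]
441 [236.1 185.7] [332.2 275.4] [247.6 165.2]
```

View pics/w13.png

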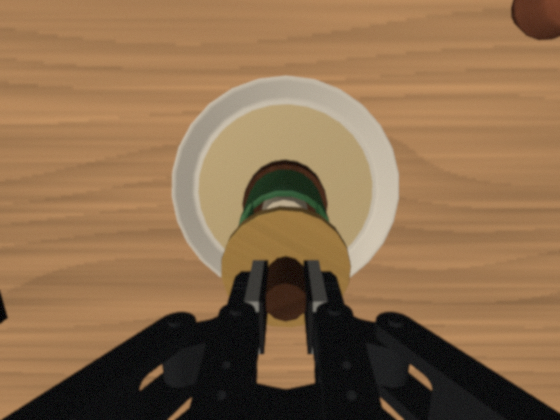

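Lid held level and centred: disc centre ~ (286,267), glass mouth just beyond it at (285,205). I'll go down to just above the mouth and settle before aligning.

Call:
{"api": "drive_tool", "payload": {"motion": [{"fingers": 0.1,"linear": [-0.0015,-0.0007,0.01],"twist": 0},{"fingers": 0.1,"linear": [0,0,0.01],"twist": 0},{"fingers": 0.1,"linear": [0,0,0.008],"twist": 0},{"fingers": 0.1,"linear": [0,0,0],"twist": 0},{"fingers": 0.1,"linear": [0,0,0],"twist": 0}]}}

```text
clock: 35.47
eef_pos: [436.8, 338.4, 81.7]
tool_rot: [3.14, 0.009, -0.001]
force: [0.4, 0.5, -0.5]
width: 15.9
gripper_force: 58.6
```

Call:
{"api": "drive_tool", "payload": {"motion": [{"fingers": 0.1,"linear": [0,0,0],"twist": 0},{"fingers": 0.1,"linear": [0,0,0],"twist": 0},{"fingers": 0.1,"linear": [0,0,0],"twist": 0},{"fingers": 0.1,"linear": [0,0,0],"twist": 0},{"fingers": 0.1,"linear": [0,0,0],"twist": 0}]}}

```text
clock: 35.88
eef_pos: [437.5, 339.0, 83.0]
tool_rot: [-3.141, 0.007, -0.001]
force: [-0.5, 0.7, -0.6]
width: 15.9
gripper_force: 58.6
```

Call:
{"api": "drive_tool", "payload": {"motion": [{"fingers": 0.1,"linear": [0,0,0],"twist": 0},{"fingers": 0.1,"linear": [0,0,0],"twist": 0},{"fingers": 0.1,"linear": [0,0,0],"twist": 0},{"fingers": 0.1,"linear": [0,0,0],"twist": 0},{"fingers": 0.1,"linear": [0,0,0],"twist": 0}]}}

```text
clock: 36.3
eef_pos: [437.4, 338.9, 82.7]
tool_rot: [-3.141, 0.008, -0.001]
force: [-0.5, -0.3, -1.0]
width: 15.6
gripper_force: 58.6
```

Call:
{"api": "drive_tool", "payload": {"motion": [{"fingers": 0.1,"linear": [0.0005,0.0006,0.002],"twist": 0},{"fingers": 0.1,"linear": [0,0,0.002],"twist": 0},{"fingers": 0.1,"linear": [0,0,0.001],"twist": 0},{"fingers": 0.1,"linear": [0,0,0],"twist": 0},{"fingers": 0.1,"linear": [0,0,0],"twist": 0}]}}

```text
clock: 36.72
eef_pos: [437.8, 338.2, 77.6]
tool_rot: [-3.141, 0.008, -0.001]
force: [0.2, -0.0, -0.4]
width: 15.8
gripper_force: 58.6
```

Call:
{"api": "drive_tool", "payload": {"motion": [{"fingers": 0.1,"linear": [0,0,0.001],"twist": 0},{"fingers": 0.1,"linear": [0,0,0.001],"twist": 0},{"fingers": 0.1,"linear": [0,0,0],"twist": 0},{"fingers": 0.1,"linear": [0,0,0],"twist": 0}]}}

```text
clock: 37.05
eef_pos: [437.8, 338.2, 75.7]
tool_rot: [-3.141, 0.008, -0.001]
force: [0.2, 0.4, -0.4]
width: 15.5
gripper_force: 58.6
```

Call:
{"api": "drive_tool", "payload": {"motion": [{"fingers": 0.1,"linear": [0,0,0.001],"twist": 0},{"fingers": 0.1,"linear": [0,0,0],"twist": 0},{"fingers": 0.1,"linear": [0,0,0],"twist": 0}]}}

```text
clock: 37.3
eef_pos: [437.8, 338.3, 74.7]
tool_rot: [-3.141, 0.008, -0.001]
force: [-0.3, 0.3, 0.5]
width: 15.9
gripper_force: 58.6
```

Past the rim height (76.2) without force, so the plug is entering. Continue to the seat at about 70.

Call:
{"api": "drive_tool", "payload": {"motion": [{"fingers": 0.1,"linear": [0,0,0.001],"twist": 0},{"fingers": 0.1,"linear": [0,0,0.001],"twist": 0},{"fingers": 0.1,"linear": [0,0,0],"twist": 0},{"fingers": 0.1,"linear": [0,0,0],"twist": 0}]}}

```text
clock: 37.63
eef_pos: [437.8, 338.2, 72.6]
tool_rot: [-3.141, 0.008, -0.001]
force: [-0.4, 0.6, -0.6]
width: 15.7
gripper_force: 58.6
```

Call:
{"api": "drive_tool", "payload": {"motion": [{"fingers": 0.1,"linear": [0,0,0.001],"twist": 0},{"fingers": 0.1,"linear": [0,0,0.0005],"twist": 0},{"fingers": 0.1,"linear": [0,0,0],"twist": 0},{"fingers": 0.1,"linear": [0,0,0],"twist": 0}]}}

```text
clock: 37.97
eef_pos: [437.8, 338.3, 71.2]
tool_rot: [-3.141, 0.008, -0.001]
force: [-0.1, -0.1, -1.5]
width: 15.5
gripper_force: 58.6
```

Call:
{"api": "drive_tool", "payload": {"motion": [{"fingers": 0.1,"linear": [0,0,0.0005],"twist": 0},{"fingers": 0.1,"linear": [0,0,0],"twist": 0},{"fingers": 0.1,"linear": [0,0,0],"twist": 0}]}}

```text
clock: 38.22
eef_pos: [437.8, 338.3, 70.7]
tool_rot: [-3.141, 0.008, -0.001]
force: [0.2, -0.5, -1.4]
width: 15.9
gripper_force: 58.6
```

Call:
{"api": "drive_tool", "payload": {"motion": [{"fingers": 0.1,"linear": [0,0,0.0006],"twist": 0},{"fingers": 0.1,"linear": [0,0,0],"twist": 0},{"fingers": 0.1,"linear": [0,0,0],"twist": 0}]}}

```text
clock: 38.47
eef_pos: [437.9, 338.4, 70.2]
tool_rot: [-3.141, 0.007, -0.001]
force: [0.1, 0.4, 0.9]
width: 15.6
gripper_force: 58.7
```

Call:
{"api": "drive_tool", "payload": {"motion": [{"fingers": 0.1,"linear": [0,0,0.0006],"twist": 0},{"fingers": 0.1,"linear": [0,0,0],"twist": 0},{"fingers": 0.1,"linear": [0,0,0],"twist": 0}]}}

```text
clock: 38.72
eef_pos: [438.0, 338.4, 70.2]
tool_rot: [-3.141, 0.007, -0.001]
force: [-0.9, -1.5, 5.4]
width: 15.6
gripper_force: 59.2
```

Seated at 70.2 as expected. Release and raise.

Call:
{"api": "drive_tool", "payload": {"motion": [{"fingers": 0.3,"linear": [0,0,0],"twist": 0},{"fingers": 0.4,"linear": [0,0,0],"twist": 0},{"fingers": 0.5,"linear": [0,0,0],"twist": 0},{"fingers": 0.7,"linear": [0,0,0],"twist": 0},{"fingers": 0.7,"linear": [0,0,0],"twist": 0}]}}

```text
clock: 39.13
eef_pos: [437.7, 338.3, 69.4]
tool_rot: [-3.141, 0.008, -0.001]
force: [-0.6, -0.0, 0.5]
width: 59.4
gripper_force: 0.0
```

Call:
{"api": "drive_tool", "payload": {"motion": [{"fingers": 0.7,"linear": [0,0,-0.01],"twist": 0},{"fingers": 0.7,"linear": [0,0,-0.02],"twist": 0},{"fingers": 0.7,"linear": [0,0,-0.025],"twist": 0},{"fingers": 0.7,"linear": [0,0,-0.025],"twist": 0},{"fingers": 0.7,"linear": [0,0,-0.01],"twist": 0}]}}

```text
clock: 39.55
eef_pos: [440.3, 339.2, 163.2]
tool_rot: [-3.138, 0.003, -0.001]
force: [0.0, -0.1, -0.7]
width: 59.6
gripper_force: 0.0
```

Call:
{"api": "drive_tool", "payload": {"motion": [{"fingers": 0.7,"linear": [0,0,0],"twist": 0},{"fingers": 0.7,"linear": [0,0,0],"twist": 0},{"fingers": 0.7,"linear": [0,0,0],"twist": 0},{"fingers": 0.7,"linear": [0,0,0],"twist": 0},{"fingers": 0.7,"linear": [0,0,0],"twist": 0}]}}

```text
clock: 39.97
eef_pos: [437.7, 337.7, 158.3]
tool_rot: [3.14, 0.009, -0.001]
force: [0.5, 0.5, 0.4]
width: 59.6
gripper_force: 0.0
```

```bash
python3 - <<'E'
from h import *
d=cams.get_image('wrist');move(438,338)
hsv=cv2.cvtColor(d['color'],cv2.COLOR_BGR2HSV).astype(int)
m=((hsv[...,1]>138)&(hsv[...,2]>60)&(hsv[...,0]>=16)&(hsv[...,0]<25)).astype(np.uint8)
m=cv2.morphologyEx(m,cv2.MORPH_OPEN,np.ones((3,3)))
n,l,st,c=cv2.connectedComponentsWithStats(m);print(st[1:][st[1:,4]>300].tolist())
for x in(437,439):r=ring(d,(x,338.3),104,31);print(x,r.min(0).round(1),r.max(0).round(1))
E
```

```text
t 40.02 pos [437.9 337.8 158.5] rot [ 3.14e+00  9.00e-03 -1.00e-03] w 60.0 lin [ 0.0001 -0.0002 -0.    ] twist 0.0
[[243, 170, 84, 81, 4652]]
437 [241.3 172.4] [328.  254.7]
439 [241.2 169.5] [328.1 252.3]
```

Lid disc spans cols 243–327 and rows 170–251, as predicted for a seated lid at about (439,338). I'll hand in.

```bash
python3 -c "
from cell import ctrl
print(ctrl.finish_job())"
```

```text
the job is handed in; nothing more can be done
None
```

The lantern is assembled on the plate and the job is handed in: base, candle, glass and lid each measured within about 2 mm of centre and were released, and the arm is clear; no verdict came back.

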